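Fetch the salt from behind the spice jars

TASK

The salt shaker stands at the back of the wooden spice caddy, hemmed in by two spice jars. First take both jars out and stand them on the pale wooden tray; with both there, set the salt shaker upright on the middle of the round cork coaster; then put each jar back upright in the very spot of the caddy where it stood at the start (do not swap them). Keep these things upright throughout, let go of everything, and leave the pepper mill, the lemon and the tea light where they are.

Things in the scene. Friction and masses are not known exactly. Their poses are not given: they have to be found in the camera images.
- salt_shaker: Salt shaker, clear and grey with a grey domed top, round, 44 mm across up to 66 mm high, head about 34 mm across, 90 mm tall in all, 0.1 kg. Origin at the centre of its underside, z up. Starts on the rear spot of the caddy.
- jar_green: Glass spice jar whose screw cap (fixed) is green with a green and white top, label white and red, round, 46 mm across, 106 mm tall, 0.11 kg. Origin at the centre of its underside, z up. Starts on the left or the right front spot of the caddy (not the jars at the back wall); that spot is its own for the episode.
- jar_navy: Glass spice jar whose screw cap (fixed) is dark green with a NAVY BLUE top, label navy and white, round, 46 mm across, 106 mm tall, 0.11 kg. Origin at the centre of its underside, z up. Starts on the other front spot of the caddy; that spot is its own for the episode.
- caddy: Fixed brown wooden caddy, floor 8 mm thick. Origin under its rear spot at worktop level; x to the back board, y to the left. Dark rings mark the spots: rear (0,0), front left (-25,46), front right (-25,-46) mm. Back board 100 mm tall, inner face x=28; cheeks 30 tall at y=+/-77; front lip 16 tall at x=-60. Its things stand 7 mm apart: grip jars along x, then, the jars gone, the shaker along y.
- tray: Fixed pale wooden tray for setting things aside, 110 mm (x) by 190 mm (y), floor 5 mm thick, rim 12 mm high and 5 mm thick. Origin under its centre at worktop level.
- coaster: Fixed round cork coaster, 90 mm across, 6 mm thick, flat on the worktop. Origin at the centre of its underside.
- pepper_mill: Dark wooden pepper mill, 58 mm across, 170 mm tall, loose; leave it alone. Origin at the centre of its underside.
- lemon: Yellow lemon, 78 x 55 x 56 mm, loose; leave it alone. Origin at the centre of its underside.
- tea_light: Tea light, a small metal cup with red wax, 38 mm across, 15 mm tall, loose; leave it alone. Origin at the centre of its underside.
Things that resemble listed ones, but are neither listed nor needed, are in the scene too. What is shaped like the jar_green but purple is not meant.

How it is judged (in metres and radians):
On the way, in this order (a step that is already met when the one before it is completed fails the run):
1. both spice jars stand released on the tray, the shaker still in its place in the caddy (x of jar_green in the frame of tray between -0.04 and 0.04 m and y of jar_green in the frame of tray between -0.08 and 0.08 m and z of each of jar_green, jar_navy in the frame of tray below 0.02 m and angle between each of jar_green, jar_navy's own z axis and vertical below 0.15 rad and linear speed of each of jar_green, jar_navy below 0.02 m/s and contact force between each of jar_green, jar_navy and the fingers below 0.1 N and x of jar_navy in the frame of tray between -0.04 and 0.04 m and y of jar_navy in the frame of tray between -0.08 and 0.08 m and distance of salt_shaker from where it was at the start of the episode below 0.025 m), for 0.2 s.
2. the salt shaker stands released on the coaster while both jars are on the tray (horizontal distance between salt_shaker and coaster below 0.015 m and z of salt_shaker in the frame of coaster below 0.012 m and angle between each of salt_shaker, jar_green, jar_navy's own z axis and vertical below 0.15 rad and linear speed of each of salt_shaker, jar_green, jar_navy below 0.02 m/s and contact force between each of salt_shaker, jar_green, jar_navy and the fingers below 0.1 N and x of jar_green in the frame of tray between -0.04 and 0.04 m and y of jar_green in the frame of tray between -0.08 and 0.08 m and z of each of jar_green, jar_navy in the frame of tray below 0.02 m and x of jar_navy in the frame of tray between -0.04 and 0.04 m and y of jar_navy in the frame of tray between -0.08 and 0.08 m), for 0.2 s.
3. both jars stand again where they started (distance of each of jar_green, jar_navy from where it was at the start of the episode below 0.015 m and angle between each of jar_green, jar_navy's own z axis and vertical below 0.15 rad and linear speed of each of jar_green, jar_navy below 0.02 m/s and contact force between each of jar_green, jar_navy and the fingers below 0.1 N), for 0.2 s.
At the end, for the whole second after the job is handed in: The salt shaker stands upright on the coaster within 15 mm of its middle; each spice jar stands upright in the caddy within 15 mm of where it started; all three released and at rest (tilt under 0.15 rad) (all of step 3 and horizontal distance between salt_shaker and coaster below 0.015 m and z of salt_shaker in the frame of coaster below 0.012 m and angle between salt_shaker's own z axis and vertical below 0.15 rad and linear speed of salt_shaker below 0.02 m/s and contact force between salt_shaker and the fingers below 0.1 N); the robot touches nothing.
It fails at once if the pepper mill is moved by more than 20 mm (distance of pepper_mill from where it was at the start of the episode above 0.02 m).
It fails at once if the lemon is moved by more than 20 mm (distance of lemon from where it was at the start of the episode above 0.02 m).
It fails at once if the tea light is moved by more than 20 mm (distance of tea_light from where it was at the start of the episode above 0.02 m).
It fails at once if the salt shaker or a spice jar is tipped over (angle between any of salt_shaker, jar_green, jar_navy's own z axis and vertical above 0.6 rad).
It also fails if it takes over 115 s, if anything falls off the work surface, if the arm or the gripper's body presses on something with over 40 N, if the wrist force passes 120 N, or if a joint passes its speed limit or range.

ROBOT

A 6-joint arm with a two-finger parallel gripper is mounted at the origin on a cart in front of the work surface, level with it; the furniture and walls round the work are solid. World frame = base frame: x ahead of the robot, y to its left, z up, the work surface at z = 0. Lengths are in m, angles in degrees, forces in N, time in s.
With the tool pointing down it reaches from about 0.375 to 0.9 m from the base axis. Payload 3.1 kg.
Tool frame: the origin (TCP) lies between the finger pads; the fingertips stand 22 mm ahead of it and the grasp point (between the pads) lies 3 mm ahead of it (bot.tip_extent is the distance from the TCP to the fingertips, in m); y points along the fingers, z is the direction in which the jaws open and shut, and the axes are right-handed (so a half turn about y gives the same grasp; the last joint's range is limited). The gripper opens to 87 mm and grips with 3 to 60 N. Pads are 19 mm wide; open, the fingers measure 117 mm over their backs; the gripper's body (75 mm by 190 mm) begins 51 mm behind the grasp point.
Start: joints at [58.585, 30.224, 82.088, -0, 67.689, -10.227], TCP at [0.226, 0.583, 0.245] pointing down, gripper open.
Joint ranges: [-176.69, 176.69], [-43.24, 126.21], [12.49, 139.97], [-82, 262], [0, 151.66], [-163.58, 163.58]. Speed limits (degrees/s): [159.86, 159.86, 180, 180, 180, 180].

INTERFACE

Orientations are given as a 3x3 rotation matrix whose columns are the frame's x, y, z axes.
In Python, from rig import bot, eyes, models gives the robot as it stands. The module is installed in compiled form; this text tells all that it offers.
- The arm moves only by the tool arm_command, never from a script. Its arguments are lists of equal length, an entry for each row: "translation": the shift along the tool's x, y, z each as a share of 0.08 m, from -1 to 1, a list of three; "rotation": the turn, a rotation vector about the tool's x, y, z each as a share of 60 degrees, from -1 to 1, a list of three; "grip": the closure, from -1 (fully open) to 1 (shut), so that 0 is half open. In form: {"translation": [[x, y, z], ...], "rotation": [[rx, ry, rz], ...], "grip": [grip, ...]}. A call has 1 to 5 rows; each row is the pose to reach, as a shift and turn from the pose commanded when the call began, along the tool's axes at that moment; what a row does not reach only later rows make up. A row lasts 1/10 s, in which the tool goes at most 50 mm and 8.59 degrees, less where a joint would pass 70% of its speed; a pose out of reach is approached as far as the arm can. A call with a number of a shift or a turn outside -1 to 1 is refused whole. A call with a gripper value outside its range is refused whole. The fingers move at their own pace and stop on an object; the grip force is fixed at half the most. Time passes only in rows, so rows that repeat a pose let the fingers close. It gives the time, the measured TCP pose, the force and the opening at its end, in the units of the state.
- bot.read_state(): the state, without advancing time (a new reading comes with each control period).
- eyes.capture(name): name is "scene" or "top" or "wrist"; returns a dict with "image" (420x560x3 uint8, blue, green, red), "mtx" (3x3 intrinsics, pixels), "rvec" (rotation vector, rad) and "tvec" (3), from world to camera coordinates, as OpenCV has them; the wrist camera has in their place "hand_eye" (4x4, takes a point from camera to tool coordinates, whose origin is the TCP and whose axes are the tool frame's). Camera axes: x right, y down, z forward; pixel columns grow to the right and rows downward; lengths in m; the calibration is good to about 2 mm. A picture is of the moment at which its call begins: read the wrist's pose just before it. There is no depth.
- bot.hand_in(): hands the job in, once; it reports no verdict.
Trained networks look in the newest picture that a camera, given by its name, has taken for a name from the list of things; names that differ only in an ending like _2 or _b are one class to them, and where a whole thing is asked for, a point or a joint stands for the part that bears it (a point fixed in the world has none). Each returns a list of dicts, best first, with "conf" (0 to 1); they miss things now and then, are a little off and sometimes report something else, mostly with a low value. They report only what shows in the picture. A call takes as long as a camera call. They do not tell look-alikes from the thing itself.
- models.recognise(camera, thing): "extent" ([left, top, right, bottom] as shares, 0 to 1, of the picture: columns of its width, rows of its height, round what is visible of it).
- models.spot_point(camera, thing): "point" ([column, row] as shares, 0 to 1, of the picture: columns of its width, rows of its height: a listed point, or the origin of a listed thing).
The state is a dict: "time_s": time; "joint_positions": joint angles; "qvel": joint speeds; "tau": joint torques, N m; "position": TCP position; "tcp_rot": TCP orientation; "force": force on the tool from outside, world axes, zero at the start; "moment": the same for the moment, N m; "opening": opening from 0.0 (shut) to 1.0 (fully open).
Only numpy, scipy, OpenCV 4.12 (cv2) and the standard library are available. Lean on these libraries where they do the work, as an engineer would, in place of code of your own. Each camera call takes 0.05 s, during which the arm holds its last target. There are 200 camera calls.

## Working session

There is one attempt and no reset: what is moved stays moved. The work goes in short steps, Python scripts to look and compute and a tool call to move; the robot and the scene stay as the last step left them, time stands still between calls to the robot, and variables do not carry over. Pictures are saved under pics/ and viewed, about 12 in all and at most 16, crops included, and the job is handed in when it is done.

Besides the shell and the picture viewer there is one more tool, called after "Request:" by a JSON object that holds its "op" and its "data". arm_command: Moves the arm, as the interface text tells. Shift numbers are shares of 0.08 m and turn numbers shares of 60 degrees, none past 1 either way. Its arguments: {"type":"object","properties":{"translation":{"type":"array"},"rotation":{"type":"array"},"grip":{"type":"array"}},"required":["translation","rotation","grip"]}

```bash
mkdir -p pics; cat > h.py <<'E'
import numpy as np, cv2
from rig import bot, eyes, models
def cam(c):
    R=cv2.Rodrigues(np.array(c['rvec'],float))[0]; return np.array(c['mtx'],float),R,np.array(c['tvec'],float).ravel()
def world(c,uv,z):
    K,R,t=cam(c); d=R.T@np.linalg.solve(K,[uv[0],uv[1],1]); o=-R.T@t
    return o+d*(z-o[2])/d[2]
def proj(c,p):
    K,R,t=cam(c); q=K@(R@np.array(p,float)+t); return q[:2]/q[2]
def wcam(c,s):
    T=np.eye(4);T[:3,:3]=s['tcp_rot'];T[:3,3]=s['position'];T=T@np.array(c['hand_eye']); Ti=np.linalg.inv(T)
    return dict(mtx=c['mtx'],rvec=cv2.Rodrigues(Ti[:3,:3])[0],tvec=Ti[:3,3])
np.set_printoptions(precision=4,suppress=True)
E
python3 - <<'E'
from h import *
s=bot.read_state(); print(s['position'],s['tcp_rot'],s['opening'],s['time_s'],bot.tip_extent)
for n in ('scene','top'):
    c=eyes.capture(n); cv2.imwrite(f'pics/{n}0.png',c['image'])
    for t in 'salt_shaker jar_green jar_navy caddy tray coaster pepper_mill lemon tea_light'.split():
        for r in models.spot_point(n,t)[:3]:
            uv=np.array(r['point'])*[560,420]; print(n,t,round(r['conf'],2),uv,world(c,uv,.008 if t[:3] in('sal','jar') else 0)[:2])
E
```

```text
[0.2255 0.5822 0.2436] [[ 0.9324 -0.0011  0.3614]
 [-0.3614 -0.0018  0.9324]
 [-0.0004 -1.     -0.0021]] 1.0028131099853792 0.0 0.022
scene salt_shaker 0.36 [302.4   219.408] [0.6214 0.2194]
scene jar_green 0.97 [283.976 215.418] [0.5999 0.2641]
scene jar_green 0.6 [277.704 248.514] [0.4974 0.1331]
scene jar_navy 0.87 [309.176 225.792] [0.6132 0.1822]
scene caddy 0.62 [302.792 215.712] [0.645  0.2507]
scene tray 0.86 [298.872 293.79 ] [ 0.4446 -0.0151]
scene tray 0.53 [286.888 213.318] [0.6226 0.2857]
scene coaster 0.85 [206.08  222.894] [0.4393 0.3532]
scene pepper_mill 0.71 [242.48  198.282] [0.5842 0.4397]
scene lemon 0.88 [226.576 256.2  ] [0.4045 0.1794]
scene tea_light 0.6 [367.92 272.58] [ 0.5887 -0.0329]
scene tea_light 0.56 [303.8   215.208] [0.6487 0.2517]
top salt_shaker 0.74 [274.176 166.782] [0.6304 0.2212]
top jar_green 0.82 [252.224 173.208] [0.6053 0.2673]
top jar_green 0.57 [295.68  227.598] [0.5018 0.1458]
top jar_navy 0.96 [295.904 182.112] [0.6047 0.1653]
top jar_navy 0.73 [250.6   175.686] [0.5988 0.2697]
top caddy 0.63 [273.784 167.496] [0.631  0.2222]
top caddy 0.2 [362.208 275.016] [ 0.4291 -0.0174]
top tray 0.89 [361.872 273.714] [ 0.4317 -0.0162]
top coaster 0.65 [198.128 241.206] [0.4294 0.353 ]
top pepper_mill 0.8 [181.776 172.41 ] [0.5767 0.428 ]
top lemon 0.73 [276.192 268.086] [0.4061 0.1706]
top tea_light 0.75 [382.48  208.698] [ 0.585  -0.0391]
```

View pics/scene0.png

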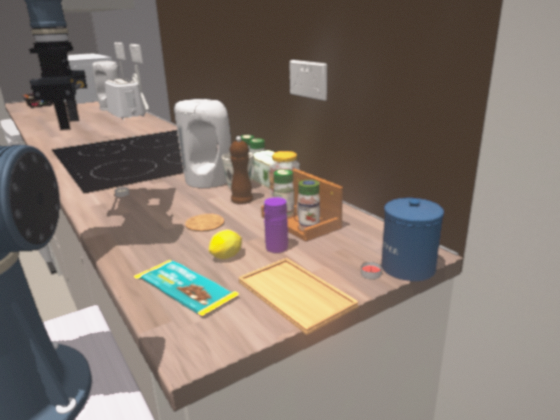

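View pics/top0.png

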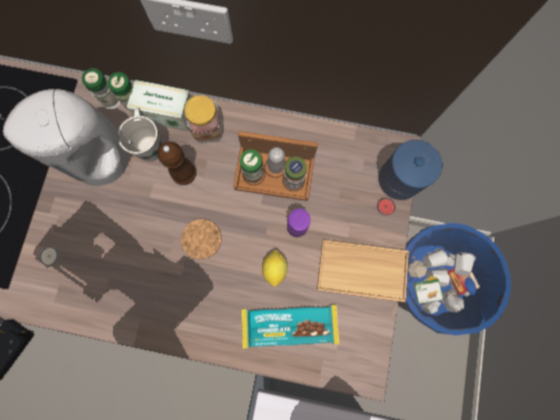

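The scene view shows the green-capped jar at (284,190) and the navy jar at (308,205). The purple decoy stands in front at (276,225), and the tray is at (297,292). In the top view the caddy is at (275,167), with green on the left and navy on the right; the coaster is at (201,240) and the tray at (363,270).

```bash
cat > fit.py <<'E'
E
python3 - <<'E'
from h import *
from scipy.optimize import least_squares
c=eyes.capture('top'); im=c['image'].copy()
for p,z in (((235,190),.016),((309,198),.016),((322,241),.012),((408,250),.012),((404,299),.012),((318,291),.012)): print(p,world(c,p,z)[:2])
print('cap tops', [world(c,p,.114)[:2] for p in ((251,158),(295,167))], 'shaker top',world(c,(277,154),.095)[:2],'coaster',world(c,(201,239.5),.006)[:2])
big=cv2.resize(im[120:310,190:430],None,fx=3.3,fy=3.1,interpolation=cv2.INTER_CUBIC)
cv2.imwrite('pics/crop1.png',big)
E
```

```text
(235, 190) [0.557  0.2959]
(309, 198) [0.5722 0.1295]
(322, 241) [0.4835 0.0834]
(408, 250) [ 0.5018 -0.1049]
(404, 299) [ 0.396  -0.1107]
(318, 291) [0.3757 0.0727]
cap tops [array([0.607 , 0.2639]), array([0.6062, 0.1726])] shaker top [0.6324 0.2151] coaster [0.4339 0.3464]
```

View pics/crop1.png

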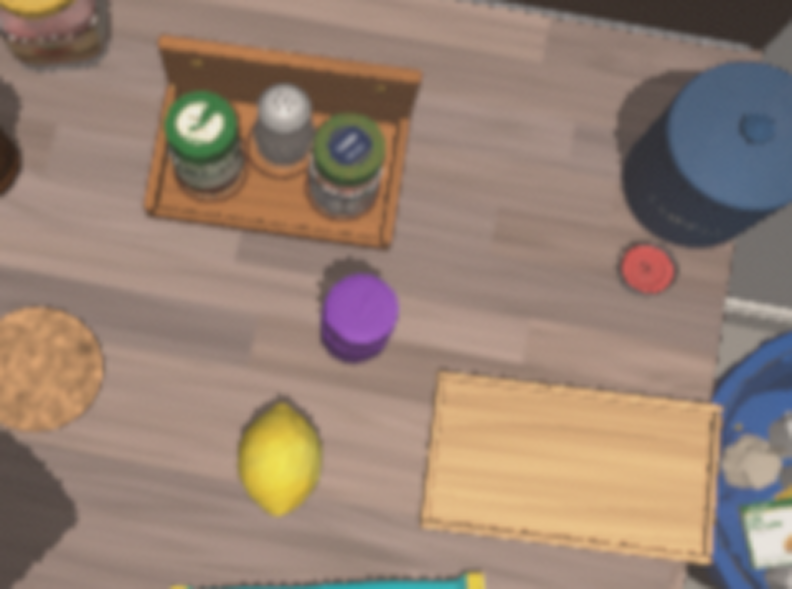

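Request:
{"op": "arm_command", "data": {"translation": [[0.85, -0.12, -0.47], [0.85, -0.12, -0.47], [0.85, -0.12, -0.47]], "rotation": [[0, 0, 0], [0, 0, 0], [0, 0, 0]], "grip": [-1, -1, -1]}}

```text
time_s: 1.35
position: [0.2778, 0.5211, 0.2547]
tcp_rot: [[0.931, 0.001, 0.365], [-0.365, -0.001, 0.931], [0.001, -1.0, -0.0]]
force: [-0.6, 0.5, -0.2]
opening: 1.001
```

Request:
{"op": "arm_command", "data": {"translation": [[0.85, -0.12, -0.47], [0.85, -0.12, -0.47], [0.85, -0.12, -0.47]], "rotation": [[0, 0, 0], [0, 0, 0], [0, 0, 0]], "grip": [-1, -1, -1]}}

```text
time_s: 1.65
position: [0.3274, 0.4621, 0.2643]
tcp_rot: [[0.931, 0.001, 0.365], [-0.365, 0.0, 0.931], [0.001, -1.0, 0.001]]
force: [0.1, 0.6, 0.7]
opening: 0.999
```

Request:
{"op": "arm_command", "data": {"translation": [[0.85, -0.12, -0.47], [0.85, -0.12, -0.47], [0.85, -0.12, -0.47]], "rotation": [[0, 0, 0], [0, 0, 0], [0, 0, 0]], "grip": [-1, -1, -1]}}

```text
time_s: 1.95
position: [0.377, 0.4032, 0.2738]
tcp_rot: [[0.931, 0.001, 0.364], [-0.364, 0.001, 0.931], [0.001, -1.0, 0.001]]
force: [0.4, 0.4, 0.1]
opening: 0.996
```

Request:
{"op": "arm_command", "data": {"translation": [[0.85, -0.12, -0.47], [0.85, -0.12, -0.47], [0.85, -0.12, -0.47]], "rotation": [[0, 0, 0], [0, 0, 0], [0, 0, 0]], "grip": [-1, -1, -1]}}

```text
time_s: 2.25
position: [0.4268, 0.344, 0.2833]
tcp_rot: [[0.931, 0.002, 0.364], [-0.364, 0.001, 0.931], [0.001, -1.0, 0.001]]
force: [0.2, 1.0, -0.4]
opening: 1.001
```

Request:
{"op": "arm_command", "data": {"translation": [[0.85, -0.12, -0.47], [0.85, -0.12, -0.47], [0.85, -0.12, -0.47]], "rotation": [[0, 0, 0], [0, 0, 0], [0, 0, 0]], "grip": [-1, -1, -1]}}

```text
time_s: 2.55
position: [0.4766, 0.2846, 0.2928]
tcp_rot: [[0.932, 0.002, 0.364], [-0.364, 0.001, 0.932], [0.001, -1.0, 0.001]]
force: [-0.2, 0.5, -0.5]
opening: 0.999
```

Request:
{"op": "arm_command", "data": {"translation": [[0.85, -0.12, -0.47], [0.85, -0.12, -0.47], [0.85, -0.12, -0.47]], "rotation": [[0, 0, 0], [0, 0, 0], [0, 0, 0]], "grip": [-1, -1, -1]}}

```text
time_s: 2.85
position: [0.5263, 0.225, 0.3023]
tcp_rot: [[0.932, 0.002, 0.363], [-0.363, 0.001, 0.932], [0.001, -1.0, 0.001]]
force: [0.1, 0.4, 0.3]
opening: 1.0
```

Request:
{"op": "arm_command", "data": {"translation": [[0, 0, 0], [0, 0, 0], [0, 0, 0], [0, 0, 0], [0, 0, 0]], "rotation": [[0, 0.55, 0], [0, 0.55, 0], [0, 0.55, 0], [0, 0.55, 0], [0, 0.55, 0]], "grip": [-1, -1, -1, -1, -1]}}

```text
time_s: 3.35
position: [0.5229, 0.2275, 0.3016]
tcp_rot: [[0.587, -0.002, 0.81], [-0.81, 0.001, 0.587], [-0.002, -1.0, -0.001]]
force: [-0.5, -0.3, -0.7]
opening: 0.999
```

Request:
{"op": "arm_command", "data": {"translation": [[0, 0, 0], [0, 0, 0], [0, 0, 0], [0, 0, 0], [0, 0, 0]], "rotation": [[0, 0.53, 0], [0, 0.53, 0], [0, 0.53, 0], [0, 0.53, 0], [0, 0.53, 0]], "grip": [-1, -1, -1, -1, -1]}}

```text
time_s: 3.85
position: [0.5236, 0.2265, 0.3018]
tcp_rot: [[0.074, -0.001, 0.997], [-0.997, 0.001, 0.074], [-0.001, -1.0, -0.001]]
force: [0.6, -0.1, -1.0]
opening: 0.999
```

```bash
python3 - <<'E'
from h import *
s=bot.read_state(); c=eyes.capture('wrist'); w=wcam(c,s); cv2.imwrite('pics/w1.png',c['image'])
print(s['position'],np.array(c['hand_eye']))
for t in 'salt_shaker jar_green jar_navy caddy tray coaster'.split():
    z=.008 if t[:3] in('sal','jar') else 0
    for r in models.spot_point('wrist',t)[:2]:
        uv=np.array(r['point'])*[560,420]; print(t,round(r['conf'],2),uv,world(w,uv,z)[:2])
E
```

```text
[0.5236 0.2265 0.3018] [[ 0.0008  0.9638  0.2666 -0.073 ]
 [-0.0001 -0.2666  0.9638 -0.1391]
 [ 1.     -0.0008 -0.0001 -0.0003]
 [ 0.      0.      0.      1.    ]]
salt_shaker 0.65 [363.888 183.582] [0.629  0.2201]
jar_green 0.94 [262.92  229.194] [0.5055 0.15  ]
jar_green 0.57 [347.088 143.682] [0.6017 0.2679]
jar_navy 0.96 [340.2   215.586] [0.6042 0.176 ]
caddy 0.98 [365.624 182.28 ] [0.6331 0.2205]
tray 0.87 [210.896 330.12 ] [ 0.4391 -0.0126]
coaster 0.58 [213.976  58.506] [0.4353 0.3539]
```

View pics/w1.png

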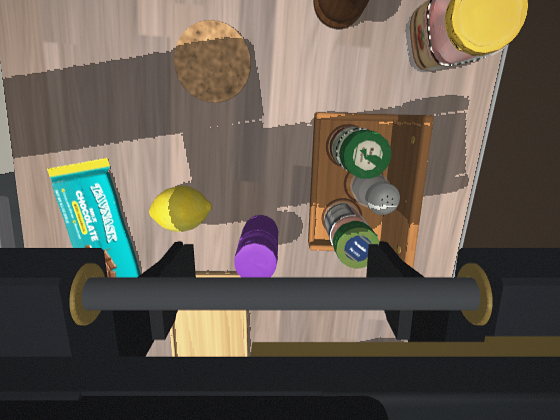

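```bash
python3 - <<'E'
from h import *
s=bot.read_state(); c=eyes.capture('wrist'); w=wcam(c,s)
for n,p,z in (('FL',(317,115),.016),('FR',(310,249),.016),('green',(365,153.5),.114),('navy',(357,244.5),.114),('shaker',(382,198),.095),('coaster',(212,60.5),.006),('tray back left',(249,272),.012)): print(n,world(w,p,z)[:2])
hsv=cv2.cvtColor(c['image'],cv2.COLOR_BGR2HSV)
R=lambda a:np.array([[np.cos(a),-np.sin(a)],[np.sin(a),np.cos(a)]])
for x,y,a in ((.631,.2205,0),(.631,.2205,4)):
  for p in ((-25,46),(-25,-46)): print(a,p,np.array([x,y])+R(np.radians(a))@np.array(p)/1000)
E
```

```text
FL [0.5622 0.2974]
FR [0.5697 0.1282]
green [0.6004 0.2661]
navy [0.6046 0.1754]
shaker [0.6285 0.2206]
coaster [0.4359 0.3495]
tray back left [0.4914 0.0878]
0 (-25, 46) [0.606  0.2665]
0 (-25, -46) [0.606  0.1745]
4 (-25, 46) [0.6029 0.2646]
4 (-25, -46) [0.6093 0.1729]
```

Request:
{"op": "arm_command", "data": {"translation": [[-0.43, 0, 1], [-0.43, 0, 1], [-0.43, 0, 1], [-0.43, 0, 1]], "rotation": [[0, 0.027, 0], [0, 0.027, 0], [0, 0.027, 0], [0, 0.027, 0]], "grip": [-0.42, -0.42, -0.42, -0.42]}}

```text
time_s: 4.65
position: [0.602, 0.2648, 0.3013]
tcp_rot: [[0.042, -0.002, 0.999], [-0.999, -0.001, 0.042], [0.0, -1.0, -0.002]]
force: [-0.9, -0.0, -0.5]
opening: 0.748
```

Request:
{"op": "arm_command", "data": {"translation": [[0, 0.9, 0], [0, 0.9, 0], [0, 0.9, 0]], "rotation": [[0, 0, 0], [0, 0, 0], [0, 0, 0]], "grip": [-0.42, -0.42, -0.42]}}

```text
time_s: 4.95
position: [0.5982, 0.2635, 0.2263]
tcp_rot: [[0.042, -0.01, 0.999], [-0.999, -0.003, 0.042], [0.002, -1.0, -0.01]]
force: [-0.9, -0.5, 0.3]
opening: 0.709
```

Request:
{"op": "arm_command", "data": {"translation": [[0, 0.8, 0], [0, 0.8, 0], [0, 0.8, 0], [0, 0.8, 0]], "rotation": [[0, 0, 0], [0, 0, 0], [0, 0, 0], [0, 0, 0]], "grip": [-0.42, -0.42, -0.42, -0.42]}}

```text
time_s: 5.35
position: [0.603, 0.265, 0.1679]
tcp_rot: [[0.042, 0.002, 0.999], [-0.999, 0.001, 0.042], [-0.0, -1.0, 0.002]]
force: [-0.1, 0.3, -0.3]
opening: 0.709
```

```bash
python3 - <<'E'
from h import *
s=bot.read_state(); c=eyes.capture('wrist'); w=wcam(c,s); cv2.imwrite('pics/w2.png',c['image']); print(s['position'],s['tcp_rot'],s['opening'])
E
```

```text
[0.603  0.265  0.1679] [[ 0.0417  0.0021  0.9991]
 [-0.9991  0.0006  0.0417]
 [-0.0005 -1.      0.0022]] 0.7090615047379377
```

View pics/w2.png

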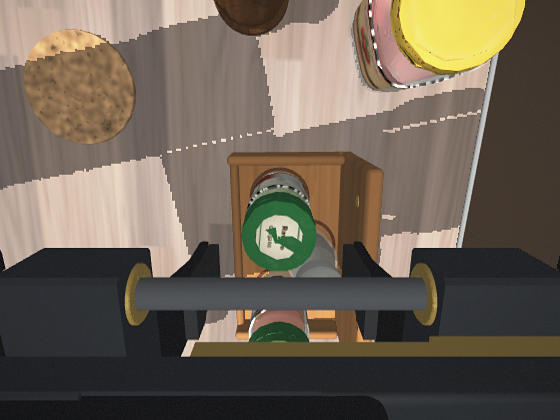

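The green cap is at (279,231), centred between the fingers at columns 205 and 355. The shaker shows at (318,265) and the navy jar below it at (280,330).

```bash
python3 - <<'E'
from h import *
s=bot.read_state(); c=eyes.capture('wrist'); w=wcam(c,s)
print(world(w,(279.5,231),.114), 'coaster',world(w,(79,86),.006))
E
```

```text
[0.6025 0.2708 0.114 ] coaster [0.4355 0.3518 0.006 ]
```

Request:
{"op": "arm_command", "data": {"translation": [[-0.04, 0.5, 0], [-0.04, 0.95, 0], [-0.04, 0.95, 0], [-0.04, 0.95, 0]], "rotation": [[0, 0, 0], [0, 0, 0], [0, 0, 0], [0, 0, 0]], "grip": [-0.42, -0.42, -0.42, -0.42]}}

```text
time_s: 5.85
position: [0.6027, 0.2682, 0.0913]
tcp_rot: [[0.042, 0.001, 0.999], [-0.999, 0.0, 0.042], [-0.0, -1.0, 0.001]]
force: [0.3, 0.3, 0.2]
opening: 0.712
```

Request:
{"op": "arm_command", "data": {"translation": [[0, 0, 0], [0, 0, 0], [0, 0, 0], [0, 0, 0], [0, 0, 0]], "rotation": [[0, 0, 0], [0, 0, 0], [0, 0, 0], [0, 0, 0], [0, 0, 0]], "grip": [0.4, 0.4, 0.4, 0.4, 0.4]}}

```text
time_s: 6.35
position: [0.603, 0.2683, 0.0919]
tcp_rot: [[0.042, 0.003, 0.999], [-0.999, 0.001, 0.042], [-0.001, -1.0, 0.003]]
force: [-0.8, -0.3, 6.0]
opening: 0.51
```

Request:
{"op": "arm_command", "data": {"translation": [[0, -0.15, 0], [0, -0.5, 0], [0, -0.9, 0], [0, -1, 0], [0, -1, 0]], "rotation": [[0, 0, 0], [0, 0, 0], [0, 0, 0], [0, 0, 0], [0, 0, 0]], "grip": [0.4, 0.4, 0.4, 0.4, 0.4]}}

```text
time_s: 6.85
position: [0.6029, 0.2683, 0.1721]
tcp_rot: [[0.042, 0.004, 0.999], [-0.999, 0.001, 0.042], [-0.001, -1.0, 0.004]]
force: [0.4, 0.0, -1.0]
opening: 0.511
```

Request:
{"op": "arm_command", "data": {"translation": [[0, -0.3, 0], [0, -0.7, 0], [0, -0.9, 0], [0, -0.9, 0]], "rotation": [[0, 0, 0], [0, 0, 0], [0, 0, 0], [0, 0, 0]], "grip": [0.4, 0.4, 0.4, 0.4]}}

```text
time_s: 7.25
position: [0.6028, 0.2682, 0.2432]
tcp_rot: [[0.042, 0.003, 0.999], [-0.999, 0.001, 0.042], [-0.001, -1.0, 0.003]]
force: [0.4, 0.5, -0.3]
opening: 0.51
```

Request:
{"op": "arm_command", "data": {"translation": [[0.25, 0, -0.2], [0.65, 0, -0.5], [0.96, 0, -0.74], [0.96, 0, -0.74]], "rotation": [[0, 0, 0], [0, 0, 0], [0, 0, 0], [0, 0, 0]], "grip": [0.4, 0.4, 0.4, 0.4]}}

```text
time_s: 7.65
position: [0.5413, 0.186, 0.2391]
tcp_rot: [[0.039, -0.01, 0.999], [-0.999, -0.002, 0.039], [0.002, -1.0, -0.01]]
force: [0.4, 0.3, -1.4]
opening: 0.511
```

Request:
{"op": "arm_command", "data": {"translation": [[0.25, 0, -0.2], [0.65, 0, -0.5], [0.96, 0, -0.74], [0.96, 0, -0.74]], "rotation": [[0, 0, 0], [0, 0, 0], [0, 0, 0], [0, 0, 0]], "grip": [0.4, 0.4, 0.4, 0.4]}}

```text
time_s: 8.05
position: [0.4866, 0.1079, 0.2401]
tcp_rot: [[0.039, -0.007, 0.999], [-0.999, -0.001, 0.039], [0.0, -1.0, -0.007]]
force: [0.1, 0.3, -0.4]
opening: 0.51
```

Request:
{"op": "arm_command", "data": {"translation": [[0.25, 0, -0.2], [0.65, 0, -0.5], [0.96, 0, -0.74], [0.96, 0, -0.74]], "rotation": [[0, 0, 0], [0, 0, 0], [0, 0, 0], [0, 0, 0]], "grip": [0.4, 0.4, 0.4, 0.4]}}

```text
time_s: 8.45
position: [0.4321, 0.0294, 0.2409]
tcp_rot: [[0.039, -0.004, 0.999], [-0.999, 0.0, 0.039], [-0.001, -1.0, -0.004]]
force: [0.4, 0.6, -1.3]
opening: 0.512
```

```bash
python3 - <<'E'
from h import *
s=bot.read_state(); c=eyes.capture('wrist'); w=wcam(c,s); cv2.imwrite('pics/w3.png',c['image']); print(s['position'],s['opening'])
for r in models.spot_point('wrist','tray')[:2]:
    uv=np.array(r['point'])*[560,420]; print(r['conf'],uv,world(w,uv,0)[:2])
E
```

```text
[0.4321 0.0294 0.2409] 0.5116561198583419
```

View pics/w3.png

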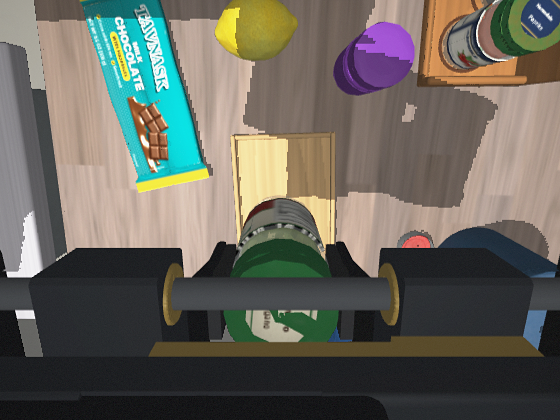

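The green jar hangs upright between the fingers. The tray's left edge corners are at (235,135) and (335,133), and the tea light is at (415,243).

```bash
python3 - <<'E'
from h import *
s=bot.read_state(); c=eyes.capture('wrist'); w=wcam(c,s)
a,b=world(w,(235,135),.012)[:2],world(w,(335,133),.012)[:2]; d=b-a; y=np.arctan2(d[1],d[0]); print(a,b,np.linalg.norm(d),np.degrees(y))
n=np.array([-np.sin(y),np.cos(y)]); m=(a+b)/2; print('centre',m-.095*n,'spots',m-.05*n,m-.14*n)
E
```

```text
[0.3854 0.0787] [0.4888 0.0848] 0.1036329404232507 3.383857437047429
centre [ 0.4427 -0.0131] spots [0.4401 0.0319] [ 0.4454 -0.058 ]
```

Request:
{"op": "arm_command", "data": {"translation": [[-0.02, 0.4, 0.09], [-0.02, 0.8, 0.09], [-0.02, 1, 0.09], [-0.02, 1, 0.09]], "rotation": [[0, 0, 0], [0, 0, 0], [0, 0, 0], [0, 0, 0]], "grip": [0.4, 0.4, 0.4, 0.4]}}

```text
time_s: 9.0
position: [0.4408, 0.0336, 0.1599]
tcp_rot: [[0.043, -0.005, 0.999], [-0.999, 0.001, 0.043], [-0.001, -1.0, -0.005]]
force: [0.0, -0.3, 0.3]
opening: 0.507
```

Request:
{"op": "arm_command", "data": {"translation": [[0, 0.4, 0], [0, 0.7, 0], [0, 0.8, 0], [0, 0.8, 0], [0, 0.8, 0]], "rotation": [[0, 0, 0], [0, 0, 0], [0, 0, 0], [0, 0, 0], [0, 0, 0]], "grip": [0.4, 0.4, 0.4, 0.4, 0.4]}}

```text
time_s: 9.5
position: [0.4424, 0.0325, 0.099]
tcp_rot: [[0.042, 0.002, 0.999], [-0.999, -0.0, 0.042], [0.0, -1.0, 0.002]]
force: [0.2, -0.4, -0.4]
opening: 0.511
```

Going down 8 mm more, then release.

Request:
{"op": "arm_command", "data": {"translation": [[0, 0.05, 0], [0, 0.1, 0], [0, 0.1, 0], [0, 0.1, 0]], "rotation": [[0, 0, 0], [0, 0, 0], [0, 0, 0], [0, 0, 0]], "grip": [0.4, 0.4, 0.4, 0.4]}}

```text
time_s: 9.9
position: [0.4414, 0.0323, 0.0903]
tcp_rot: [[0.042, 0.0, 0.999], [-0.999, -0.0, 0.042], [0.0, -1.0, 0.0]]
force: [-0.5, 0.4, -2.6]
opening: 0.511
```

Request:
{"op": "arm_command", "data": {"translation": [[0, 0, 0], [0, 0, 0], [0, 0, 0], [0, 0, 0]], "rotation": [[0, 0, 0], [0, 0, 0], [0, 0, 0], [0, 0, 0]], "grip": [-0.42, -0.42, -0.42, -0.42]}}

```text
time_s: 10.3
position: [0.4414, 0.0323, 0.0902]
tcp_rot: [[0.042, 0.0, 0.999], [-0.999, -0.0, 0.042], [0.0, -1.0, 0.0]]
force: [-0.1, -0.1, -0.2]
opening: 0.698
```

Request:
{"op": "arm_command", "data": {"translation": [[0, -0.2, 0], [0, -0.6, 0], [0, -1, 0], [0, -1, 0]], "rotation": [[0, 0, 0], [0, 0, 0], [0, 0, 0], [0, 0, 0]], "grip": [-0.42, -0.42, -0.42, -0.42]}}

```text
time_s: 10.7
position: [0.4437, 0.032, 0.1733]
tcp_rot: [[0.042, 0.008, 0.999], [-0.999, -0.001, 0.042], [0.002, -1.0, 0.008]]
force: [-0.2, -1.1, -0.9]
opening: 0.709
```

Request:
{"op": "arm_command", "data": {"translation": [[0, -0.5, 0], [0, -0.9, 0], [0, -0.9, 0]], "rotation": [[0, 0, 0], [0, 0, 0], [0, 0, 0]], "grip": [-0.42, -0.42, -0.42]}}

```text
time_s: 11.0
position: [0.4437, 0.032, 0.245]
tcp_rot: [[0.042, 0.008, 0.999], [-0.999, -0.001, 0.042], [0.002, -1.0, 0.008]]
force: [0.6, 0.2, -0.5]
opening: 0.708
```

Request:
{"op": "arm_command", "data": {"translation": [[-0.3, 0, 0.35], [-0.57, 0, 0.71], [-0.57, 0, 0.71]], "rotation": [[0, 0, 0], [0, 0, 0], [0, 0, 0]], "grip": [-0.42, -0.42, -0.42]}}

```text
time_s: 11.3
position: [0.4991, 0.0819, 0.241]
tcp_rot: [[0.044, 0.003, 0.999], [-0.999, 0.001, 0.044], [-0.001, -1.0, 0.003]]
force: [0.3, -0.2, 0.1]
opening: 0.716
```

Request:
{"op": "arm_command", "data": {"translation": [[-0.3, 0, 0.35], [-0.57, 0, 0.71], [-0.57, 0, 0.71]], "rotation": [[0, 0, 0], [0, 0, 0], [0, 0, 0]], "grip": [-0.42, -0.42, -0.42]}}

```text
time_s: 11.6
position: [0.5533, 0.1298, 0.2406]
tcp_rot: [[0.044, 0.001, 0.999], [-0.999, 0.001, 0.044], [-0.001, -1.0, 0.001]]
force: [-0.0, 0.7, -0.0]
opening: 0.709
```

Request:
{"op": "arm_command", "data": {"translation": [[-0.3, 0, 0.35], [-0.57, 0, 0.71], [-0.57, 0, 0.71], [-0.57, 0, 0.71]], "rotation": [[0, 0, 0], [0, 0, 0], [0, 0, 0], [0, 0, 0]], "grip": [-0.42, -0.42, -0.42, -0.42]}}

```text
time_s: 12.0
position: [0.6043, 0.1755, 0.2402]
tcp_rot: [[0.042, -0.004, 0.999], [-0.999, -0.001, 0.042], [0.001, -1.0, -0.004]]
force: [-0.6, 0.3, -1.0]
opening: 0.712
```

```bash
python3 - <<'E'
from h import *
s=bot.read_state(); c=eyes.capture('wrist'); w=wcam(c,s); cv2.imwrite('pics/w4.png',c['image']); print(s['position'],s['opening'])
for t in ('jar_navy','jar_green','salt_shaker'):
  for r in models.spot_point('wrist',t)[:2]:
    uv=np.array(r['point'])*[560,420]; print(t,r['conf'],uv,world(w,uv,0.008)[:2])
E
```

```text
[0.6043 0.1755 0.2402] 0.7123233235291653
jar_navy 0.92 [283.808 183.12 ] [0.6066 0.1739]
jar_green 0.93 [192.024 202.692] [0.5065 0.1477]
jar_green 0.44 [284.2   182.616] [0.607  0.1745]
salt_shaker 0.78 [307.888 140.196] [0.6298 0.2207]
salt_shaker 0.53 [283.92  184.296] [0.6067 0.1726]
```

View pics/w4.png

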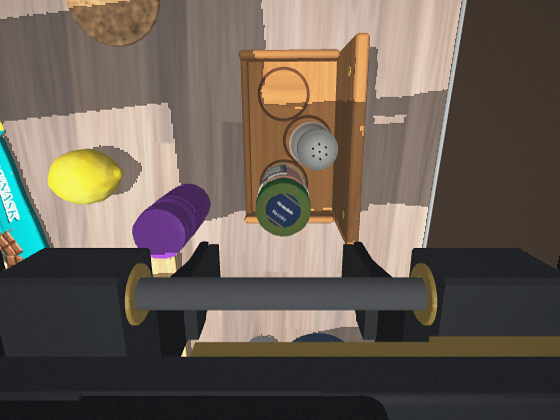

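The navy cap is at (283,207), centred between the fingers. The empty green ring is at (283,94) and the shaker still stands at (316,147).

```bash
python3 - <<'E'
from h import *
s=bot.read_state(); c=eyes.capture('wrist'); w=wcam(c,s)
print('ring',world(w,(283.5,94),.008),'navy cap',world(w,(283.5,207.5),.114),'shaker',world(w,(316.5,149),.093))
E
```

```text
ring [0.6031 0.2655 0.008 ] navy cap [0.6063 0.175  0.114 ] shaker [0.6315 0.2199 0.093 ]
```

Request:
{"op": "arm_command", "data": {"translation": [[0.01, 0.5, 0.02], [0.01, 1, 0.02], [0.01, 1, 0.02]], "rotation": [[0, 0, 0], [0, 0, 0], [0, 0, 0]], "grip": [-0.42, -0.42, -0.42]}}

```text
time_s: 12.55
position: [0.6028, 0.1743, 0.1571]
tcp_rot: [[0.041, -0.013, 0.999], [-0.999, -0.001, 0.041], [0.001, -1.0, -0.013]]
force: [-1.2, 0.1, 0.0]
opening: 0.708
```

Request:
{"op": "arm_command", "data": {"translation": [[0, 0.4, 0], [0, 0.7, 0], [0, 0.85, 0], [0, 0.85, 0], [0, 0.85, 0]], "rotation": [[0, 0, 0], [0, 0, 0], [0, 0, 0], [0, 0, 0], [0, 0, 0]], "grip": [-0.42, -0.42, -0.42, -0.42, -0.42]}}

```text
time_s: 13.05
position: [0.6085, 0.1754, 0.0957]
tcp_rot: [[0.042, 0.002, 0.999], [-0.999, 0.0, 0.042], [-0.0, -1.0, 0.002]]
force: [-0.2, 0.8, 0.6]
opening: 0.713
```

Request:
{"op": "arm_command", "data": {"translation": [[0, 0, 0], [0, 0, 0], [0, 0, 0], [0, 0, 0], [0, 0, 0]], "rotation": [[0, 0, 0], [0, 0, 0], [0, 0, 0], [0, 0, 0], [0, 0, 0]], "grip": [0.4, 0.4, 0.4, 0.4, 0.4]}}

```text
time_s: 13.55
position: [0.6078, 0.1755, 0.095]
tcp_rot: [[0.042, 0.001, 0.999], [-0.999, 0.0, 0.042], [-0.0, -1.0, 0.001]]
force: [-1.1, 0.0, 5.3]
opening: 0.516
```

Request:
{"op": "arm_command", "data": {"translation": [[0, -0.15, 0], [0, -0.5, 0], [0, -0.9, 0], [0, -1, 0], [0, -1, 0]], "rotation": [[0, 0, 0], [0, 0, 0], [0, 0, 0], [0, 0, 0], [0, 0, 0]], "grip": [0.4, 0.4, 0.4, 0.4, 0.4]}}

```text
time_s: 14.05
position: [0.6084, 0.1755, 0.1758]
tcp_rot: [[0.042, 0.004, 0.999], [-0.999, 0.0, 0.042], [-0.0, -1.0, 0.004]]
force: [0.5, 0.2, -1.5]
opening: 0.521
```

Request:
{"op": "arm_command", "data": {"translation": [[0, -0.3, 0], [0, -0.7, 0], [0, -0.9, 0], [0, -0.9, 0]], "rotation": [[0, 0, 0], [0, 0, 0], [0, 0, 0], [0, 0, 0]], "grip": [0.4, 0.4, 0.4, 0.4]}}

```text
time_s: 14.45
position: [0.6083, 0.1755, 0.2471]
tcp_rot: [[0.042, 0.003, 0.999], [-0.999, 0.0, 0.042], [-0.0, -1.0, 0.003]]
force: [0.9, 0.2, -0.4]
opening: 0.519
```

Request:
{"op": "arm_command", "data": {"translation": [[0.25, 0, -0.2], [0.65, 0, -0.5], [0.94, 0, -0.72], [0.94, 0, -0.72]], "rotation": [[0, 0, 0], [0, 0, 0], [0, 0, 0], [0, 0, 0]], "grip": [0.4, 0.4, 0.4, 0.4]}}

```text
time_s: 14.85
position: [0.5489, 0.0956, 0.2433]
tcp_rot: [[0.039, -0.009, 0.999], [-0.999, -0.001, 0.039], [0.001, -1.0, -0.009]]
force: [0.6, 0.7, -1.0]
opening: 0.518
```

Request:
{"op": "arm_command", "data": {"translation": [[0.25, 0, -0.2], [0.65, 0, -0.5], [0.94, 0, -0.72], [0.94, 0, -0.72]], "rotation": [[0, 0, 0], [0, 0, 0], [0, 0, 0], [0, 0, 0]], "grip": [0.4, 0.4, 0.4, 0.4]}}

```text
time_s: 15.25
position: [0.4959, 0.019, 0.2443]
tcp_rot: [[0.039, -0.006, 0.999], [-0.999, 0.0, 0.039], [-0.001, -1.0, -0.006]]
force: [0.6, -0.5, -1.4]
opening: 0.519
```

Request:
{"op": "arm_command", "data": {"translation": [[0.25, 0, -0.2], [0.65, 0, -0.5], [0.94, 0, -0.72], [0.94, 0, -0.72], [0.94, 0, -0.72]], "rotation": [[0, 0, 0], [0, 0, 0], [0, 0, 0], [0, 0, 0], [0, 0, 0]], "grip": [0.4, 0.4, 0.4, 0.4, 0.4]}}

```text
time_s: 15.75
position: [0.4447, -0.0569, 0.2455]
tcp_rot: [[0.04, -0.0, 0.999], [-0.999, 0.001, 0.04], [-0.001, -1.0, -0.0]]
force: [-0.2, -0.1, -0.8]
opening: 0.521
```

Request:
{"op": "arm_command", "data": {"translation": [[0, 0.4, 0], [0, 0.8, 0], [0, 1, 0], [0, 1, 0]], "rotation": [[0, 0, 0], [0, 0, 0], [0, 0, 0], [0, 0, 0]], "grip": [0.4, 0.4, 0.4, 0.4]}}

```text
time_s: 16.15
position: [0.4436, -0.0556, 0.1638]
tcp_rot: [[0.043, -0.005, 0.999], [-0.999, 0.002, 0.043], [-0.003, -1.0, -0.005]]
force: [-0.6, -0.2, -1.3]
opening: 0.514
```

Request:
{"op": "arm_command", "data": {"translation": [[0, 0.4, 0], [0, 0.7, 0], [0, 0.85, 0], [0, 0.85, 0], [0, 0.85, 0]], "rotation": [[0, 0, 0], [0, 0, 0], [0, 0, 0], [0, 0, 0], [0, 0, 0]], "grip": [0.4, 0.4, 0.4, 0.4, 0.4]}}

```text
time_s: 16.65
position: [0.4454, -0.057, 0.0986]
tcp_rot: [[0.043, 0.001, 0.999], [-0.999, -0.0, 0.043], [0.0, -1.0, 0.001]]
force: [-0.1, -0.2, -0.6]
opening: 0.512
```

Request:
{"op": "arm_command", "data": {"translation": [[0, 0.04, 0], [0, 0.07, 0], [0, 0.07, 0], [0, 0.07, 0]], "rotation": [[0, 0, 0], [0, 0, 0], [0, 0, 0], [0, 0, 0]], "grip": [0.4, 0.4, 0.4, 0.4]}}

```text
time_s: 17.05
position: [0.4444, -0.0573, 0.0928]
tcp_rot: [[0.042, 0.001, 0.999], [-0.999, -0.0, 0.042], [0.0, -1.0, 0.001]]
force: [-0.4, -0.4, -0.5]
opening: 0.516
```

Request:
{"op": "arm_command", "data": {"translation": [[0, 0, 0], [0, 0, 0], [0, 0, 0], [0, 0, 0]], "rotation": [[0, 0, 0], [0, 0, 0], [0, 0, 0], [0, 0, 0]], "grip": [-0.42, -0.42, -0.42, -0.42]}}

```text
time_s: 17.45
position: [0.4443, -0.0573, 0.0926]
tcp_rot: [[0.042, 0.0, 0.999], [-0.999, -0.0, 0.042], [0.0, -1.0, 0.0]]
force: [0.3, -0.0, 0.7]
opening: 0.7
```

Request:
{"op": "arm_command", "data": {"translation": [[0, -0.2, 0], [0, -0.6, 0], [0, -1, 0], [0, -1, 0]], "rotation": [[0, 0, 0], [0, 0, 0], [0, 0, 0], [0, 0, 0]], "grip": [-0.42, -0.42, -0.42, -0.42]}}

```text
time_s: 17.85
position: [0.4466, -0.058, 0.1758]
tcp_rot: [[0.042, 0.008, 0.999], [-0.999, -0.003, 0.042], [0.003, -1.0, 0.008]]
force: [0.2, -0.3, 0.6]
opening: 0.709
```

Request:
{"op": "arm_command", "data": {"translation": [[0, -0.5, 0], [0, -0.9, 0], [0, -0.9, 0], [0, -0.9, 0]], "rotation": [[0, 0, 0], [0, 0, 0], [0, 0, 0], [0, 0, 0]], "grip": [-0.6, -0.6, -0.6, -0.6]}}

```text
time_s: 18.25
position: [0.444, -0.0571, 0.2443]
tcp_rot: [[0.042, 0.0, 0.999], [-0.999, -0.0, 0.042], [0.0, -1.0, 0.0]]
force: [-0.6, 1.0, -0.7]
opening: 0.798
```

```bash
python3 - <<'E'
from h import *
s=bot.read_state(); print(s['position'],s['opening'])
c=eyes.capture('top'); cv2.imwrite('pics/t5.png',c['image'])
for t in ('jar_navy','jar_green','salt_shaker'):
  for r in models.spot_point('top',t)[:3]:
    uv=np.array(r['point'])*[560,420]; print(t,r['conf'],uv,world(c,uv,0.005)[:2])
E
```

```text
[ 0.444  -0.0571  0.2443] 0.7975524184847363
jar_navy 0.9 [384.216 271.32 ] [ 0.4462 -0.0623]
jar_green 0.8 [340.984 264.39 ] [0.4421 0.0329]
jar_green 0.67 [297.976 228.606] [0.5011 0.1403]
salt_shaker 0.66 [273.896 166.194] [0.6326 0.2223]
salt_shaker 0.48 [273.    270.018] [0.4004 0.1765]
```

View pics/t5.png

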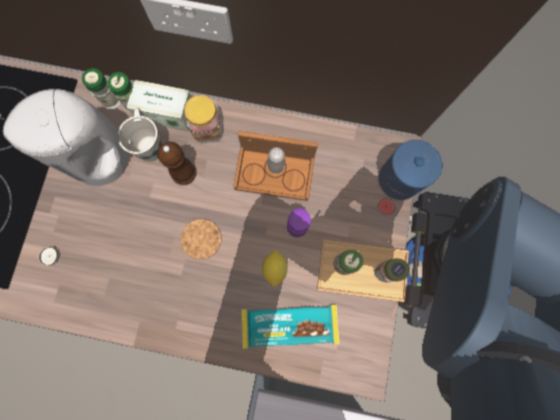

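Both jars stand on the tray, green at (347,262) and navy at (394,270). The shaker is alone in the caddy at (277,158), so I move above it and turn the jaws.

Request:
{"op": "arm_command", "data": {"translation": [[-0.4, 0, 0.3], [-0.84, 0, 0.62], [-0.84, 0, 0.62]], "rotation": [[0, 0, 0], [0, 0, 0], [0, 0, 0]], "grip": [-0.6, -0.6, -0.6]}}

```text
time_s: 18.75
position: [0.493, 0.015, 0.2436]
tcp_rot: [[0.046, 0.001, 0.999], [-0.999, 0.002, 0.046], [-0.001, -1.0, 0.001]]
force: [-0.4, -1.6, -0.2]
opening: 0.797
```

Request:
{"op": "arm_command", "data": {"translation": [[-0.4, 0, 0.3], [-0.84, 0, 0.62], [-0.84, 0, 0.62]], "rotation": [[0, 0, 0], [0, 0, 0], [0, 0, 0]], "grip": [-0.6, -0.6, -0.6]}}

```text
time_s: 19.05
position: [0.5397, 0.0839, 0.2435]
tcp_rot: [[0.045, 0.001, 0.999], [-0.999, 0.001, 0.045], [-0.001, -1.0, 0.001]]
force: [-0.3, -0.4, -0.0]
opening: 0.801
```

Request:
{"op": "arm_command", "data": {"translation": [[-0.4, 0, 0.3], [-0.84, 0, 0.62], [-0.84, 0, 0.62]], "rotation": [[0, 0, 0], [0, 0, 0], [0, 0, 0]], "grip": [-0.6, -0.6, -0.6]}}

```text
time_s: 19.35
position: [0.5863, 0.1528, 0.2434]
tcp_rot: [[0.045, 0.001, 0.999], [-0.999, 0.001, 0.045], [-0.001, -1.0, 0.001]]
force: [-0.4, -1.0, 0.0]
opening: 0.798
```

Request:
{"op": "arm_command", "data": {"translation": [[-0.4, 0, 0.3], [-0.84, 0, 0.62], [-0.84, 0, 0.62], [-0.84, 0, 0.62]], "rotation": [[0, 0, 0], [0, 0, 0], [0, 0, 0], [0, 0, 0]], "grip": [-0.6, -0.6, -0.6, -0.6]}}

```text
time_s: 19.75
position: [0.6302, 0.2187, 0.243]
tcp_rot: [[0.043, -0.003, 0.999], [-0.999, -0.002, 0.043], [0.002, -1.0, -0.004]]
force: [-0.2, -0.2, -0.1]
opening: 0.797
```

Request:
{"op": "arm_command", "data": {"translation": [[0, 0, 0], [0, 0, 0], [0, 0, 0], [0, 0, 0], [0, 0, 0]], "rotation": [[0, -0.5, 0], [0, -0.5, 0], [0, -0.5, 0], [0, -0.5, 0], [0, -0.5, 0]], "grip": [-0.6, -0.6, -0.6, -0.6, -0.6]}}

```text
time_s: 20.25
position: [0.63, 0.2174, 0.2441]
tcp_rot: [[0.534, -0.002, 0.845], [-0.845, -0.001, 0.534], [-0.0, -1.0, -0.003]]
force: [0.3, 0.3, -0.1]
opening: 0.803
```

Request:
{"op": "arm_command", "data": {"translation": [[0, 0, 0], [0, 0, 0], [0, 0, 0], [0, 0, 0], [0, 0, 0]], "rotation": [[0, -0.5, 0], [0, -0.5, 0], [0, -0.5, 0], [0, -0.5, 0], [0, -0.5, 0]], "grip": [-0.6, -0.6, -0.6, -0.6, -0.6]}}

```text
time_s: 20.75
position: [0.6305, 0.2182, 0.2443]
tcp_rot: [[0.885, -0.001, 0.466], [-0.466, -0.001, 0.885], [-0.001, -1.0, -0.001]]
force: [-0.5, 0.7, 0.8]
opening: 0.8
```

Request:
{"op": "arm_command", "data": {"translation": [[0, 0, 0], [0, 0, 0], [0, 0, 0], [0, 0, 0], [0, 0, 0]], "rotation": [[0, -0.5, 0], [0, -0.5, 0], [0, -0.5, 0], [0, -0.5, 0], [0, -0.5, 0]], "grip": [-0.6, -0.6, -0.6, -0.6, -0.6]}}

```text
time_s: 21.25
position: [0.6308, 0.2188, 0.2444]
tcp_rot: [[0.999, -0.001, -0.038], [0.038, -0.0, 0.999], [-0.001, -1.0, -0.0]]
force: [0.3, 0.2, -0.5]
opening: 0.797
```

```bash
python3 - <<'E'
from h import *
s=bot.read_state(); c=eyes.capture('wrist'); w=wcam(c,s); cv2.imwrite('pics/w6.png',c['image']); print(s['position'],s['tcp_rot'],s['opening'])
for t in ('salt_shaker','coaster'):
  for r in models.spot_point('wrist',t)[:2]:
    uv=np.array(r['point'])*[560,420]; print(t,r['conf'],uv,world(w,uv,0.008)[:2])
E
```

```text
[0.6308 0.2188 0.2444] [[ 0.9993 -0.0009 -0.0384]
 [ 0.0384 -0.0004  0.9993]
 [-0.0009 -1.     -0.0003]] 0.7969809939958801
salt_shaker 0.57 [281.288 177.912] [0.6269 0.2194]
```

View pics/w6.png

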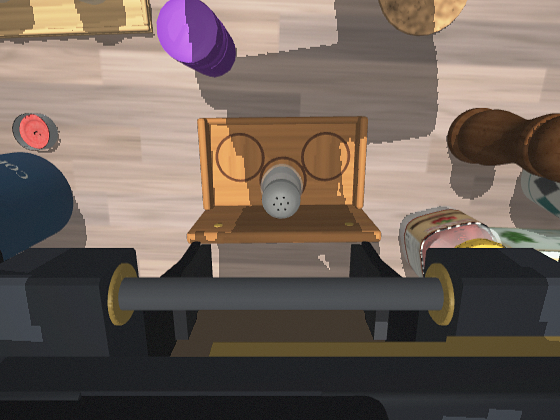

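The shaker is at (282,195), centred between the jaws, which are now across the caddy. The two empty rings are at (240,156) and (327,156).

Request:
{"op": "arm_command", "data": {"translation": [[0, 0.5, 0.02], [-0.01, 0.9, 0.02], [-0.01, 0.9, 0.02]], "rotation": [[0, 0, 0], [0, 0, 0], [0, 0, 0]], "grip": [-0.6, -0.6, -0.6]}}

```text
time_s: 21.7
position: [0.6266, 0.2204, 0.1677]
tcp_rot: [[0.999, -0.011, -0.04], [0.04, -0.002, 0.999], [-0.011, -1.0, -0.002]]
force: [-0.5, -0.2, -1.4]
opening: 0.797
```

Request:
{"op": "arm_command", "data": {"translation": [[0, 0.4, 0], [0, 0.7, 0], [0, 0.8, 0], [0, 0.8, 0], [0, 0.8, 0]], "rotation": [[0, 0, 0], [0, 0, 0], [0, 0, 0], [0, 0, 0], [0, 0, 0]], "grip": [-0.6, -0.6, -0.6, -0.6, -0.6]}}

```text
time_s: 22.2
position: [0.6317, 0.2214, 0.1103]
tcp_rot: [[0.999, 0.003, -0.041], [0.041, 0.0, 0.999], [0.003, -1.0, 0.0]]
force: [0.0, 1.1, 0.5]
opening: 0.803
```

Request:
{"op": "arm_command", "data": {"translation": [[-0.02, 0.25, -0.01], [-0.02, 0.45, -0.01], [-0.02, 0.55, -0.01], [-0.02, 0.55, -0.01], [-0.02, 0.55, -0.01]], "rotation": [[0, 0, 0], [0, 0, 0], [0, 0, 0], [0, 0, 0], [0, 0, 0]], "grip": [-0.6, -0.6, -0.6, -0.6, -0.6]}}

```text
time_s: 22.7
position: [0.6291, 0.2204, 0.0648]
tcp_rot: [[0.999, 0.0, -0.042], [0.042, 0.0, 0.999], [0.0, -1.0, 0.0]]
force: [0.4, -0.1, -0.0]
opening: 0.801
```

Request:
{"op": "arm_command", "data": {"translation": [[0, 0, 0], [0, 0, 0], [0, 0, 0], [0, 0, 0], [0, 0, 0]], "rotation": [[0, 0, 0], [0, 0, 0], [0, 0, 0], [0, 0, 0], [0, 0, 0]], "grip": [0.5, 0.5, 0.5, 0.5, 0.5]}}

```text
time_s: 23.2
position: [0.6289, 0.2203, 0.0647]
tcp_rot: [[0.999, 0.0, -0.042], [0.042, -0.0, 0.999], [0.0, -1.0, -0.0]]
force: [-0.6, -0.1, 0.2]
opening: 0.447
```

Request:
{"op": "arm_command", "data": {"translation": [[0, 0, 0], [0, 0, 0]], "rotation": [[0, 0, 0], [0, 0, 0]], "grip": [0.5, 0.5]}}

```text
time_s: 23.4
position: [0.6289, 0.2203, 0.0647]
tcp_rot: [[0.999, 0.0, -0.042], [0.042, 0.0, 0.999], [0.0, -1.0, -0.0]]
force: [0.3, -0.2, 1.2]
opening: 0.451
```

Request:
{"op": "arm_command", "data": {"translation": [[0, -0.15, 0], [0, -0.45, 0], [0, -0.8, 0], [0, -1, 0], [0, -1, 0]], "rotation": [[0, 0, 0], [0, 0, 0], [0, 0, 0], [0, 0, 0], [0, 0, 0]], "grip": [0.5, 0.5, 0.5, 0.5, 0.5]}}

```text
time_s: 23.9
position: [0.6308, 0.2208, 0.1482]
tcp_rot: [[0.999, 0.007, -0.042], [0.042, 0.001, 0.999], [0.007, -1.0, 0.001]]
force: [0.5, 0.7, -1.6]
opening: 0.452
```

Request:
{"op": "arm_command", "data": {"translation": [[0, -0.3, 0], [0, -0.6, 0], [0, -0.8, 0], [0, -0.8, 0]], "rotation": [[0, 0, 0], [0, 0, 0], [0, 0, 0], [0, 0, 0]], "grip": [0.5, 0.5, 0.5, 0.5]}}

```text
time_s: 24.3
position: [0.6299, 0.2206, 0.2104]
tcp_rot: [[0.999, 0.004, -0.042], [0.042, 0.001, 0.999], [0.004, -1.0, 0.001]]
force: [0.6, 0.2, -0.2]
opening: 0.45
```

```bash
python3 - <<'E'
from h import *
s=bot.read_state(); c=eyes.capture('wrist'); w=wcam(c,s); cv2.imwrite('pics/w7.png',c['image']); print(s['position'],s['opening'],s['force'])
E
```

```text
[0.6299 0.2206 0.2104] 0.45013034390667817 [ 0.6287  0.1852 -0.1835]
```

View pics/w7.png

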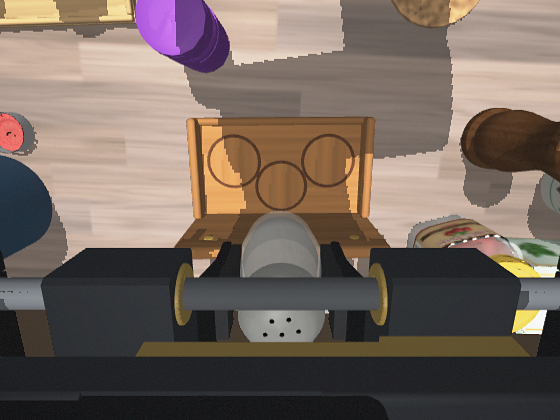

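The shaker hangs upright in the jaws at (281,275). The rings are all empty at (234,160), (281,186) and (328,160).

Request:
{"op": "arm_command", "data": {"translation": [[-0.2, 0, 0.15], [-0.55, 0, 0.4], [-0.79, 0, 0.58], [-0.79, 0, 0.58]], "rotation": [[0, 0, 0], [0, 0, 0], [0, 0, 0], [0, 0, 0]], "grip": [0.5, 0.5, 0.5, 0.5]}}

```text
time_s: 24.75
position: [0.559, 0.2653, 0.2061]
tcp_rot: [[0.999, -0.008, -0.044], [0.044, -0.001, 0.999], [-0.008, -1.0, -0.001]]
force: [0.1, -0.2, -1.3]
opening: 0.448
```

Request:
{"op": "arm_command", "data": {"translation": [[-0.2, 0, 0.15], [-0.55, 0, 0.4], [-0.79, 0, 0.58], [-0.79, 0, 0.58]], "rotation": [[0, 0, 0], [0, 0, 0], [0, 0, 0], [0, 0, 0]], "grip": [0.5, 0.5, 0.5, 0.5]}}

```text
time_s: 25.15
position: [0.4948, 0.309, 0.2075]
tcp_rot: [[0.999, -0.005, -0.044], [0.044, -0.001, 0.999], [-0.005, -1.0, -0.0]]
force: [0.8, -0.3, -1.6]
opening: 0.454
```

Request:
{"op": "arm_command", "data": {"translation": [[-0.2, 0, 0.15], [-0.55, 0, 0.4], [-0.79, 0, 0.58], [-0.79, 0, 0.58], [-0.79, 0, 0.58]], "rotation": [[0, 0, 0], [0, 0, 0], [0, 0, 0], [0, 0, 0], [0, 0, 0]], "grip": [0.5, 0.5, 0.5, 0.5, 0.5]}}

```text
time_s: 25.65
position: [0.4336, 0.3518, 0.2085]
tcp_rot: [[0.999, 0.001, -0.043], [0.043, -0.0, 0.999], [0.001, -1.0, -0.0]]
force: [0.6, 0.3, -0.4]
opening: 0.449
```

```bash
python3 - <<'E'
from h import *
s=bot.read_state(); c=eyes.capture('wrist'); w=wcam(c,s); cv2.imwrite('pics/w8.png',c['image']); print(s['position'],s['tcp_rot'],s['opening'],s['force'])
for t in ('salt_shaker','coaster'):
  for r in models.spot_point('wrist',t)[:2]:
    uv=np.array(r['point'])*[560,420]; print(t,r['conf'],uv,world(w,uv,0)[:2])
E
```

```text
[0.4336 0.3518 0.2085] [[ 0.9991  0.0008 -0.0425]
 [ 0.0425 -0.0001  0.9991]
 [ 0.0008 -1.     -0.0001]] 0.4485797870565673 [ 0.6404  0.3362 -0.4397]
salt_shaker 0.58 [280.    238.182] [0.4896 0.3535]
```

View pics/w8.png

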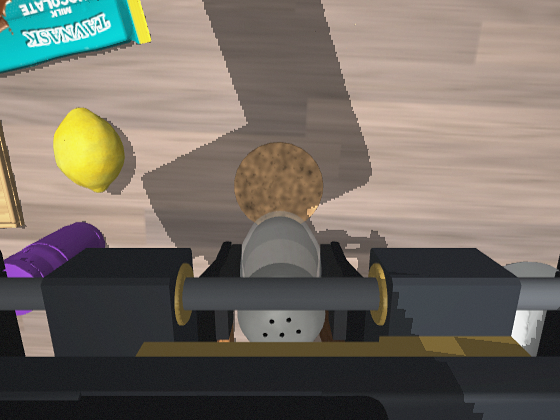

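The coaster lies under the shaker, with its left edge at column 234, right edge at 323 and top at row 142. The shaker is upright at (280,270). Next I fit the coaster's circle.

```bash
python3 - <<'E'
from h import *
from scipy.optimize import least_squares
s=bot.read_state(); c=eyes.capture('wrist'); w=wcam(c,s)
hsv=cv2.cvtColor(c['image'],cv2.COLOR_BGR2HSV); 
a=np.linspace(0,2*np.pi,180)
def f(p):
    q=np.array([proj(w,(p[0]+.045*np.cos(t),p[1]+.045*np.sin(t),.006)) for t in a]); return q[:,0].min()-234.5,q[:,0].max()-323,q[:,1].min()-142
r=least_squares(f,[.435,.35]); print(r.x,r.fun)
E
```

```text
[0.435  0.3494] [-0.7628  0.7628  0.0501]
```

Request:
{"op": "arm_command", "data": {"translation": [[0.02, 0.4, -0.02], [0.02, 0.7, -0.02], [0.02, 0.85, -0.02], [0.02, 0.85, -0.02]], "rotation": [[0, 0, 0], [0, 0, 0], [0, 0, 0], [0, 0, 0]], "grip": [0.5, 0.5, 0.5, 0.5]}}

```text
time_s: 26.25
position: [0.4348, 0.349, 0.1389]
tcp_rot: [[0.999, -0.003, -0.041], [0.041, -0.002, 0.999], [-0.003, -1.0, -0.002]]
force: [0.4, 0.0, -1.2]
opening: 0.446
```

Request:
{"op": "arm_command", "data": {"translation": [[0, 0.3, 0], [0, 0.6, 0], [0, 0.83, 0], [0, 0.83, 0], [0, 0.83, 0]], "rotation": [[0, 0, 0], [0, 0, 0], [0, 0, 0], [0, 0, 0], [0, 0, 0]], "grip": [0.5, 0.5, 0.5, 0.5, 0.5]}}

```text
time_s: 26.75
position: [0.4362, 0.3503, 0.075]
tcp_rot: [[0.999, 0.001, -0.041], [0.041, 0.001, 0.999], [0.001, -1.0, 0.001]]
force: [0.9, 0.8, -0.8]
opening: 0.447
```

Request:
{"op": "arm_command", "data": {"translation": [[0, 0.06, 0], [0, 0.12, 0], [0, 0.14, 0], [0, 0.14, 0], [0, 0.14, 0]], "rotation": [[0, 0, 0], [0, 0, 0], [0, 0, 0], [0, 0, 0], [0, 0, 0]], "grip": [0.5, 0.5, 0.5, 0.5, 0.5]}}

```text
time_s: 27.25
position: [0.4353, 0.35, 0.0631]
tcp_rot: [[0.999, 0.0, -0.042], [0.042, 0.0, 0.999], [0.0, -1.0, 0.0]]
force: [-1.0, 0.1, -1.4]
opening: 0.45
```

Request:
{"op": "arm_command", "data": {"translation": [[0, 0, 0], [0, 0, 0], [0, 0, 0], [0, 0, 0], [0, 0, 0]], "rotation": [[0, 0, 0], [0, 0, 0], [0, 0, 0], [0, 0, 0], [0, 0, 0]], "grip": [-0.42, -0.42, -0.42, -0.42, -0.42]}}

```text
time_s: 27.75
position: [0.4353, 0.35, 0.063]
tcp_rot: [[0.999, 0.0, -0.042], [0.042, 0.0, 0.999], [0.0, -1.0, 0.0]]
force: [-0.5, 0.6, 0.6]
opening: 0.701
```

Request:
{"op": "arm_command", "data": {"translation": [[0, -0.2, 0], [0, -0.6, 0], [0, -1, 0], [0, -1, 0]], "rotation": [[0, 0, 0], [0, 0, 0], [0, 0, 0], [0, 0, 0]], "grip": [-0.42, -0.42, -0.42, -0.42]}}

```text
time_s: 28.15
position: [0.4378, 0.3514, 0.1469]
tcp_rot: [[0.999, 0.008, -0.042], [0.042, 0.004, 0.999], [0.008, -1.0, 0.004]]
force: [0.4, -0.3, -0.0]
opening: 0.714
```

Request:
{"op": "arm_command", "data": {"translation": [[0, -0.5, 0], [0, -1, 0], [0, -1, 0], [0, -1, 0]], "rotation": [[0, 0, 0], [0, 0, 0], [0, 0, 0], [0, 0, 0]], "grip": [-0.42, -0.42, -0.42, -0.42]}}

```text
time_s: 28.55
position: [0.4353, 0.35, 0.2232]
tcp_rot: [[0.999, 0.001, -0.042], [0.042, 0.001, 0.999], [0.001, -1.0, 0.001]]
force: [0.2, -0.8, -0.8]
opening: 0.713
```

```bash
python3 - <<'E'
from h import *
s=bot.read_state(); c=eyes.capture('wrist'); w=wcam(c,s); cv2.imwrite('pics/w9.png',c['image']); print(s['position'],s['opening'])
for n in('wrist','scene','top'):
  if n!='wrist': w=eyes.capture(n)
  for r in models.spot_point(n,'salt_shaker')[:2]:
    uv=np.array(r['point'])*[560,420]; print(n,r['conf'],uv,world(w,uv,0.006)[:2])
E
```

```text
[0.4353 0.35   0.2232] 0.7131205138473058
wrist 0.65 [280.672 183.288] [0.434  0.3502]
scene 0.93 [203.896 224.49 ] [0.4264 0.3356]
scene 0.51 [300.888 213.612] [0.6408 0.2525]
```

View pics/w9.png

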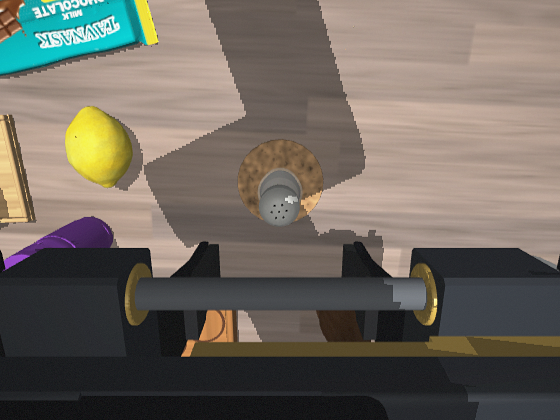

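The shaker stands upright at (280,195) on the coaster, which is centred at (280,183). Next I turn the jaws back and travel to the navy jar.

Request:
{"op": "arm_command", "data": {"translation": [[0, 0, 0], [0, 0, 0], [0, 0, 0], [0, 0, 0], [0, 0, 0]], "rotation": [[0, 0.5, 0], [0, 0.5, 0], [0, 0.5, 0], [0, 0.5, 0], [0, 0.5, 0]], "grip": [-0.42, -0.42, -0.42, -0.42, -0.42]}}

```text
time_s: 29.35
position: [0.435, 0.3498, 0.2222]
tcp_rot: [[0.886, -0.001, 0.463], [-0.463, -0.001, 0.886], [-0.001, -1.0, -0.001]]
force: [-0.0, -1.2, 0.5]
opening: 0.712
```

Request:
{"op": "arm_command", "data": {"translation": [[0, 0, 0], [0, 0, 0], [0, 0, 0], [0, 0, 0], [0, 0, 0]], "rotation": [[0, 0.5, 0], [0, 0.5, 0], [0, 0.5, 0], [0, 0.5, 0], [0, 0.5, 0]], "grip": [-0.42, -0.42, -0.42, -0.42, -0.42]}}

```text
time_s: 29.85
position: [0.4351, 0.3498, 0.2224]
tcp_rot: [[0.537, -0.001, 0.843], [-0.843, -0.0, 0.537], [-0.0, -1.0, -0.001]]
force: [0.4, -0.1, 0.1]
opening: 0.713
```

Request:
{"op": "arm_command", "data": {"translation": [[0, 0, 0], [0, 0, 0], [0, 0, 0], [0, 0, 0], [0, 0, 0]], "rotation": [[0, 0.5, 0], [0, 0.5, 0], [0, 0.5, 0], [0, 0.5, 0], [0, 0.5, 0]], "grip": [-0.42, -0.42, -0.42, -0.42, -0.42]}}

```text
time_s: 30.35
position: [0.4351, 0.3499, 0.2226]
tcp_rot: [[0.044, -0.001, 0.999], [-0.999, -0.0, 0.044], [0.0, -1.0, -0.001]]
force: [0.0, -0.4, 0.0]
opening: 0.715
```

Request:
{"op": "arm_command", "data": {"translation": [[0.4, 0, 0], [0.85, 0, 0], [0.85, 0, 0]], "rotation": [[0, 0, 0], [0, 0, 0], [0, 0, 0]], "grip": [-0.42, -0.42, -0.42]}}

```text
time_s: 30.65
position: [0.4375, 0.2789, 0.2225]
tcp_rot: [[0.042, -0.002, 0.999], [-0.999, -0.002, 0.042], [0.002, -1.0, -0.002]]
force: [-0.3, -0.1, -0.0]
opening: 0.709
```

Request:
{"op": "arm_command", "data": {"translation": [[0.4, 0, 0], [0.85, 0, 0], [0.85, 0, 0]], "rotation": [[0, 0, 0], [0, 0, 0], [0, 0, 0]], "grip": [-0.42, -0.42, -0.42]}}

```text
time_s: 30.95
position: [0.4409, 0.2116, 0.2228]
tcp_rot: [[0.041, -0.001, 0.999], [-0.999, -0.001, 0.041], [0.001, -1.0, -0.001]]
force: [-0.4, 0.6, 0.7]
opening: 0.71
```

Request:
{"op": "arm_command", "data": {"translation": [[0.4, 0, 0], [0.85, 0, 0], [0.85, 0, 0]], "rotation": [[0, 0, 0], [0, 0, 0], [0, 0, 0]], "grip": [-0.42, -0.42, -0.42]}}

```text
time_s: 31.25
position: [0.4443, 0.1443, 0.223]
tcp_rot: [[0.04, 0.0, 0.999], [-0.999, -0.001, 0.04], [0.001, -1.0, 0.0]]
force: [-0.3, 1.1, 0.5]
opening: 0.712
```

Request:
{"op": "arm_command", "data": {"translation": [[0.4, 0, 0], [0.85, 0, 0], [0.85, 0, 0]], "rotation": [[0, 0, 0], [0, 0, 0], [0, 0, 0]], "grip": [-0.42, -0.42, -0.42]}}

```text
time_s: 31.55
position: [0.4477, 0.0767, 0.2231]
tcp_rot: [[0.04, 0.001, 0.999], [-0.999, -0.0, 0.04], [0.0, -1.0, 0.001]]
force: [-0.4, 0.2, -0.1]
opening: 0.711
```

Request:
{"op": "arm_command", "data": {"translation": [[0.4, 0, 0], [0.85, 0, 0], [0.85, 0, 0]], "rotation": [[0, 0, 0], [0, 0, 0], [0, 0, 0]], "grip": [-0.42, -0.42, -0.42]}}

```text
time_s: 31.85
position: [0.4511, 0.0088, 0.2232]
tcp_rot: [[0.04, 0.002, 0.999], [-0.999, -0.001, 0.04], [0.001, -1.0, 0.002]]
force: [-0.2, 0.5, 0.4]
opening: 0.712
```

Request:
{"op": "arm_command", "data": {"translation": [[0.4, 0, 0], [0.85, 0, 0], [0.85, 0, 0], [0.85, 0, 0]], "rotation": [[0, 0, 0], [0, 0, 0], [0, 0, 0], [0, 0, 0]], "grip": [-0.42, -0.42, -0.42, -0.42]}}

```text
time_s: 32.25
position: [0.4526, -0.0564, 0.2229]
tcp_rot: [[0.042, -0.0, 0.999], [-0.999, 0.001, 0.042], [-0.001, -1.0, -0.0]]
force: [-0.3, 1.3, -0.5]
opening: 0.709
```

Request:
{"op": "arm_command", "data": {"translation": [[0.01, 0.3, -0.1], [0.01, 0.7, -0.1], [0.01, 0.85, -0.1], [0.01, 0.85, -0.1]], "rotation": [[0, 0, 0], [0, 0, 0], [0, 0, 0], [0, 0, 0]], "grip": [-0.42, -0.42, -0.42, -0.42]}}

```text
time_s: 32.65
position: [0.4429, -0.0562, 0.1534]
tcp_rot: [[0.044, -0.005, 0.999], [-0.999, 0.003, 0.044], [-0.003, -1.0, -0.005]]
force: [-0.8, -0.4, -0.7]
opening: 0.709
```

Request:
{"op": "arm_command", "data": {"translation": [[0, 0.4, 0], [0, 0.65, 0], [0, 0.75, 0], [0, 0.75, 0], [0, 0.75, 0]], "rotation": [[0, 0, 0], [0, 0, 0], [0, 0, 0], [0, 0, 0], [0, 0, 0]], "grip": [-0.42, -0.42, -0.42, -0.42, -0.42]}}

```text
time_s: 33.15
position: [0.445, -0.0585, 0.0957]
tcp_rot: [[0.043, 0.001, 0.999], [-0.999, -0.0, 0.043], [0.001, -1.0, 0.001]]
force: [-0.7, -0.6, -0.3]
opening: 0.712
```

Request:
{"op": "arm_command", "data": {"translation": [[0, 0, 0], [0, 0, 0], [0, 0, 0], [0, 0, 0], [0, 0, 0]], "rotation": [[0, 0, 0], [0, 0, 0], [0, 0, 0], [0, 0, 0], [0, 0, 0]], "grip": [0.4, 0.4, 0.4, 0.4, 0.4]}}

```text
time_s: 33.65
position: [0.4445, -0.059, 0.0955]
tcp_rot: [[0.042, 0.001, 0.999], [-0.999, -0.0, 0.042], [0.0, -1.0, 0.001]]
force: [-0.6, 0.5, 6.6]
opening: 0.511
```

Request:
{"op": "arm_command", "data": {"translation": [[0, -0.15, 0], [0, -0.5, 0], [0, -0.9, 0], [0, -1, 0], [0, -1, 0]], "rotation": [[0, 0, 0], [0, 0, 0], [0, 0, 0], [0, 0, 0], [0, 0, 0]], "grip": [0.4, 0.4, 0.4, 0.4, 0.4]}}

```text
time_s: 34.15
position: [0.445, -0.0591, 0.1758]
tcp_rot: [[0.042, 0.003, 0.999], [-0.999, -0.001, 0.042], [0.001, -1.0, 0.003]]
force: [-0.2, -0.1, -0.7]
opening: 0.515
```

Request:
{"op": "arm_command", "data": {"translation": [[0, -0.3, 0], [0, -0.7, 0], [0, -0.9, 0], [0, -0.9, 0]], "rotation": [[0, 0, 0], [0, 0, 0], [0, 0, 0], [0, 0, 0]], "grip": [0.4, 0.4, 0.4, 0.4]}}

```text
time_s: 34.55
position: [0.445, -0.0591, 0.2474]
tcp_rot: [[0.042, 0.002, 0.999], [-0.999, -0.001, 0.042], [0.001, -1.0, 0.002]]
force: [0.7, 0.4, -1.6]
opening: 0.511
```

Request:
{"op": "arm_command", "data": {"translation": [[-0.25, 0, 0.2], [-0.65, 0, 0.5], [-0.94, 0, 0.72], [-0.94, 0, 0.72]], "rotation": [[0, 0, 0], [0, 0, 0], [0, 0, 0], [0, 0, 0]], "grip": [0.4, 0.4, 0.4, 0.4]}}

```text
time_s: 34.95
position: [0.4995, 0.0211, 0.2445]
tcp_rot: [[0.045, -0.002, 0.999], [-0.999, 0.001, 0.045], [-0.002, -1.0, -0.002]]
force: [0.7, -0.7, -0.8]
opening: 0.517
```

Request:
{"op": "arm_command", "data": {"translation": [[-0.25, 0, 0.2], [-0.65, 0, 0.5], [-0.94, 0, 0.72], [-0.94, 0, 0.72]], "rotation": [[0, 0, 0], [0, 0, 0], [0, 0, 0], [0, 0, 0]], "grip": [0.4, 0.4, 0.4, 0.4]}}

```text
time_s: 35.35
position: [0.5539, 0.098, 0.2446]
tcp_rot: [[0.044, -0.002, 0.999], [-0.999, 0.001, 0.044], [-0.001, -1.0, -0.002]]
force: [0.7, -1.0, -1.0]
opening: 0.511
```

Request:
{"op": "arm_command", "data": {"translation": [[-0.25, 0, 0.2], [-0.65, 0, 0.5], [-0.94, 0, 0.72], [-0.94, 0, 0.72], [-0.94, 0, 0.72]], "rotation": [[0, 0, 0], [0, 0, 0], [0, 0, 0], [0, 0, 0], [0, 0, 0]], "grip": [0.4, 0.4, 0.4, 0.4, 0.4]}}

```text
time_s: 35.85
position: [0.606, 0.1727, 0.2447]
tcp_rot: [[0.042, -0.005, 0.999], [-0.999, -0.002, 0.042], [0.001, -1.0, -0.005]]
force: [-0.7, 0.3, -1.5]
opening: 0.514
```

Request:
{"op": "arm_command", "data": {"translation": [[-0.02, 0.4, 0.01], [-0.02, 0.7, 0.01], [-0.02, 0.9, 0.01], [-0.02, 0.9, 0.01]], "rotation": [[0, 0, 0], [0, 0, 0], [0, 0, 0], [0, 0, 0]], "grip": [0.4, 0.4, 0.4, 0.4]}}

```text
time_s: 36.25
position: [0.6048, 0.1732, 0.1715]
tcp_rot: [[0.04, -0.009, 0.999], [-0.999, -0.002, 0.04], [0.001, -1.0, -0.009]]
force: [-0.5, -0.3, -0.6]
opening: 0.511
```

Request:
{"op": "arm_command", "data": {"translation": [[0, 0.3, 0], [0, 0.6, 0], [0, 0.8, 0], [0, 0.8, 0], [0, 0.8, 0]], "rotation": [[0, 0, 0], [0, 0, 0], [0, 0, 0], [0, 0, 0], [0, 0, 0]], "grip": [0.4, 0.4, 0.4, 0.4, 0.4]}}

```text
time_s: 36.75
position: [0.6084, 0.1747, 0.1117]
tcp_rot: [[0.041, 0.0, 0.999], [-0.999, -0.0, 0.041], [0.0, -1.0, 0.0]]
force: [-0.6, 0.7, -1.2]
opening: 0.516
```

Request:
{"op": "arm_command", "data": {"translation": [[0, 0.06, -0.01], [0, 0.12, -0.01], [0, 0.15, -0.01], [0, 0.15, -0.01], [0, 0.15, -0.01]], "rotation": [[0, 0, 0], [0, 0, 0], [0, 0, 0], [0, 0, 0], [0, 0, 0]], "grip": [0.4, 0.4, 0.4, 0.4, 0.4]}}

```text
time_s: 37.25
position: [0.6075, 0.1755, 0.099]
tcp_rot: [[0.042, 0.0, 0.999], [-0.999, 0.0, 0.042], [-0.0, -1.0, 0.0]]
force: [0.0, 0.2, -1.0]
opening: 0.51
```

Request:
{"op": "arm_command", "data": {"translation": [[0, 0, 0], [0, 0, 0], [0, 0, 0], [0, 0, 0]], "rotation": [[0, 0, 0], [0, 0, 0], [0, 0, 0], [0, 0, 0]], "grip": [-0.42, -0.42, -0.42, -0.42]}}

```text
time_s: 37.65
position: [0.6076, 0.1754, 0.0991]
tcp_rot: [[0.042, 0.0, 0.999], [-0.999, 0.0, 0.042], [-0.0, -1.0, 0.0]]
force: [0.1, -0.4, 0.6]
opening: 0.7
```

Request:
{"op": "arm_command", "data": {"translation": [[0, -0.2, 0], [0, -0.6, 0], [0, -1, 0], [0, -1, 0]], "rotation": [[0, 0, 0], [0, 0, 0], [0, 0, 0], [0, 0, 0]], "grip": [-0.42, -0.42, -0.42, -0.42]}}

```text
time_s: 38.05
position: [0.6108, 0.1759, 0.184]
tcp_rot: [[0.042, 0.01, 0.999], [-0.999, 0.001, 0.042], [-0.001, -1.0, 0.01]]
force: [0.4, 0.3, 0.2]
opening: 0.707
```

Request:
{"op": "arm_command", "data": {"translation": [[0, -0.5, 0], [0, -0.7, 0], [0, -0.7, 0]], "rotation": [[0, 0, 0], [0, 0, 0], [0, 0, 0]], "grip": [-0.42, -0.42, -0.42]}}

```text
time_s: 38.35
position: [0.609, 0.1756, 0.2374]
tcp_rot: [[0.042, 0.006, 0.999], [-0.999, 0.001, 0.042], [-0.0, -1.0, 0.006]]
force: [0.7, 0.3, 0.0]
opening: 0.708
```

Request:
{"op": "arm_command", "data": {"translation": [[0.3, 0, -0.35], [0.57, 0, -0.72], [0.57, 0, -0.72]], "rotation": [[0, 0, 0], [0, 0, 0], [0, 0, 0]], "grip": [-0.42, -0.42, -0.42]}}

```text
time_s: 38.65
position: [0.5459, 0.1256, 0.2324]
tcp_rot: [[0.04, -0.01, 0.999], [-0.999, -0.001, 0.04], [0.001, -1.0, -0.01]]
force: [0.3, 0.3, -0.5]
opening: 0.712
```

Request:
{"op": "arm_command", "data": {"translation": [[0.3, 0, -0.35], [0.57, 0, -0.72], [0.57, 0, -0.72]], "rotation": [[0, 0, 0], [0, 0, 0], [0, 0, 0]], "grip": [-0.42, -0.42, -0.42]}}

```text
time_s: 38.95
position: [0.4915, 0.0783, 0.2331]
tcp_rot: [[0.04, -0.008, 0.999], [-0.999, -0.0, 0.04], [-0.0, -1.0, -0.008]]
force: [-0.1, -0.1, 0.3]
opening: 0.707
```

Request:
{"op": "arm_command", "data": {"translation": [[0.3, 0, -0.35], [0.57, 0, -0.72], [0.57, 0, -0.72], [0.57, 0, -0.72], [0.57, 0, -0.72]], "rotation": [[0, 0, 0], [0, 0, 0], [0, 0, 0], [0, 0, 0], [0, 0, 0]], "grip": [-0.42, -0.42, -0.42, -0.42, -0.42]}}

```text
time_s: 39.45
position: [0.4422, 0.0318, 0.2349]
tcp_rot: [[0.042, 0.002, 0.999], [-0.999, 0.0, 0.042], [-0.0, -1.0, 0.002]]
force: [0.0, -0.5, -0.6]
opening: 0.706
```

Request:
{"op": "arm_command", "data": {"translation": [[0, 0.4, -0.01], [0, 0.8, -0.01], [0, 0.9, -0.01], [0, 0.9, -0.01]], "rotation": [[0, 0, 0], [0, 0, 0], [0, 0, 0], [0, 0, 0]], "grip": [-0.42, -0.42, -0.42, -0.42]}}

```text
time_s: 39.85
position: [0.4399, 0.032, 0.1619]
tcp_rot: [[0.043, -0.003, 0.999], [-0.999, 0.001, 0.043], [-0.001, -1.0, -0.003]]
force: [-0.3, -0.6, 0.7]
opening: 0.71
```

Request:
{"op": "arm_command", "data": {"translation": [[0, 0.4, 0], [0, 0.7, 0], [0, 0.88, 0], [0, 0.88, 0], [0, 0.88, 0]], "rotation": [[0, 0, 0], [0, 0, 0], [0, 0, 0], [0, 0, 0], [0, 0, 0]], "grip": [-0.42, -0.42, -0.42, -0.42, -0.42]}}

```text
time_s: 40.35
position: [0.441, 0.0315, 0.0934]
tcp_rot: [[0.042, 0.002, 0.999], [-0.999, -0.0, 0.042], [0.0, -1.0, 0.002]]
force: [0.6, 0.2, -0.2]
opening: 0.711
```

Request:
{"op": "arm_command", "data": {"translation": [[0, 0, 0], [0, 0, 0], [0, 0, 0], [0, 0, 0], [0, 0, 0]], "rotation": [[0, 0, 0], [0, 0, 0], [0, 0, 0], [0, 0, 0], [0, 0, 0]], "grip": [0.4, 0.4, 0.4, 0.4, 0.4]}}

```text
time_s: 40.85
position: [0.4403, 0.0314, 0.0932]
tcp_rot: [[0.042, 0.002, 0.999], [-0.999, -0.0, 0.042], [0.0, -1.0, 0.002]]
force: [0.5, 0.9, 6.5]
opening: 0.51
```

Request:
{"op": "arm_command", "data": {"translation": [[0, -0.15, 0], [0, -0.5, 0], [0, -0.9, 0], [0, -1, 0], [0, -1, 0]], "rotation": [[0, 0, 0], [0, 0, 0], [0, 0, 0], [0, 0, 0], [0, 0, 0]], "grip": [0.4, 0.4, 0.4, 0.4, 0.4]}}

```text
time_s: 41.35
position: [0.4403, 0.0314, 0.1734]
tcp_rot: [[0.042, 0.003, 0.999], [-0.999, -0.001, 0.042], [0.001, -1.0, 0.003]]
force: [0.8, 0.1, -1.2]
opening: 0.509
```

Request:
{"op": "arm_command", "data": {"translation": [[0, -0.3, 0], [0, -0.7, 0], [0, -0.9, 0], [0, -0.9, 0]], "rotation": [[0, 0, 0], [0, 0, 0], [0, 0, 0], [0, 0, 0]], "grip": [0.4, 0.4, 0.4, 0.4]}}

```text
time_s: 41.75
position: [0.4405, 0.0313, 0.245]
tcp_rot: [[0.042, 0.002, 0.999], [-0.999, -0.0, 0.042], [0.001, -1.0, 0.002]]
force: [1.2, -1.2, -1.1]
opening: 0.504
```

Request:
{"op": "arm_command", "data": {"translation": [[-0.25, 0, 0.2], [-0.65, 0, 0.5], [-0.95, 0, 0.72], [-0.95, 0, 0.72]], "rotation": [[0, 0, 0], [0, 0, 0], [0, 0, 0], [0, 0, 0]], "grip": [0.4, 0.4, 0.4, 0.4]}}

```text
time_s: 42.15
position: [0.4952, 0.112, 0.2421]
tcp_rot: [[0.045, -0.002, 0.999], [-0.999, 0.001, 0.045], [-0.001, -1.0, -0.002]]
force: [-0.1, -0.6, -0.4]
opening: 0.509
```

Request:
{"op": "arm_command", "data": {"translation": [[-0.25, 0, 0.2], [-0.65, 0, 0.5], [-0.95, 0, 0.72], [-0.95, 0, 0.72]], "rotation": [[0, 0, 0], [0, 0, 0], [0, 0, 0], [0, 0, 0]], "grip": [0.4, 0.4, 0.4, 0.4]}}

```text
time_s: 42.55
position: [0.5493, 0.1899, 0.2421]
tcp_rot: [[0.044, -0.001, 0.999], [-0.999, 0.0, 0.044], [-0.0, -1.0, -0.001]]
force: [-0.6, -0.3, -0.5]
opening: 0.506
```

Request:
{"op": "arm_command", "data": {"translation": [[-0.25, 0, 0.2], [-0.65, 0, 0.5], [-0.95, 0, 0.72], [-0.95, 0, 0.72], [-0.95, 0, 0.72]], "rotation": [[0, 0, 0], [0, 0, 0], [0, 0, 0], [0, 0, 0], [0, 0, 0]], "grip": [0.4, 0.4, 0.4, 0.4, 0.4]}}

```text
time_s: 43.05
position: [0.6013, 0.2652, 0.2421]
tcp_rot: [[0.042, -0.005, 0.999], [-0.999, -0.002, 0.042], [0.002, -1.0, -0.005]]
force: [0.2, 0.1, -0.8]
opening: 0.503
```

Request:
{"op": "arm_command", "data": {"translation": [[-0.02, 0.4, 0.02], [-0.02, 0.7, 0.02], [-0.02, 0.9, 0.02], [-0.02, 0.9, 0.02]], "rotation": [[0, 0, 0], [0, 0, 0], [0, 0, 0], [0, 0, 0]], "grip": [0.4, 0.4, 0.4, 0.4]}}

```text
time_s: 43.45
position: [0.6009, 0.2655, 0.1689]
tcp_rot: [[0.04, -0.009, 0.999], [-0.999, -0.003, 0.04], [0.003, -1.0, -0.009]]
force: [-0.1, 0.4, -1.5]
opening: 0.505
```

Request:
{"op": "arm_command", "data": {"translation": [[0, 0.3, 0], [0, 0.6, 0], [0, 0.8, 0], [0, 0.8, 0], [0, 0.8, 0]], "rotation": [[0, 0, 0], [0, 0, 0], [0, 0, 0], [0, 0, 0], [0, 0, 0]], "grip": [0.4, 0.4, 0.4, 0.4, 0.4]}}

```text
time_s: 43.95
position: [0.6046, 0.2678, 0.1091]
tcp_rot: [[0.041, 0.0, 0.999], [-0.999, -0.0, 0.041], [0.0, -1.0, 0.0]]
force: [-0.5, 1.5, -0.5]
opening: 0.511
```

Request:
{"op": "arm_command", "data": {"translation": [[0.01, 0.06, -0.01], [0.01, 0.12, -0.01], [0.01, 0.15, -0.01], [0.01, 0.15, -0.01], [0.01, 0.15, -0.01]], "rotation": [[0, 0, 0], [0, 0, 0], [0, 0, 0], [0, 0, 0], [0, 0, 0]], "grip": [0.4, 0.4, 0.4, 0.4, 0.4]}}

```text
time_s: 44.45
position: [0.6037, 0.2674, 0.0966]
tcp_rot: [[0.042, 0.0, 0.999], [-0.999, 0.0, 0.042], [-0.0, -1.0, 0.0]]
force: [0.6, -0.2, -0.6]
opening: 0.509
```

Request:
{"op": "arm_command", "data": {"translation": [[0, 0, 0], [0, 0, 0], [0, 0, 0], [0, 0, 0]], "rotation": [[0, 0, 0], [0, 0, 0], [0, 0, 0], [0, 0, 0]], "grip": [-0.42, -0.42, -0.42, -0.42]}}

```text
time_s: 44.85
position: [0.6037, 0.2673, 0.0967]
tcp_rot: [[0.042, 0.0, 0.999], [-0.999, 0.0, 0.042], [-0.0, -1.0, 0.0]]
force: [-0.2, 0.1, -0.5]
opening: 0.699
```

Request:
{"op": "arm_command", "data": {"translation": [[0, -0.2, 0], [0, -0.6, 0], [0, -1, 0], [0, -1, 0]], "rotation": [[0, 0, 0], [0, 0, 0], [0, 0, 0], [0, 0, 0]], "grip": [-0.42, -0.42, -0.42, -0.42]}}

```text
time_s: 45.25
position: [0.6072, 0.2684, 0.1831]
tcp_rot: [[0.042, 0.012, 0.999], [-0.999, 0.003, 0.042], [-0.003, -1.0, 0.012]]
force: [1.0, 0.6, 0.5]
opening: 0.709
```

Request:
{"op": "arm_command", "data": {"translation": [[0, -0.5, 0], [0, -1, 0], [0, -1, 0]], "rotation": [[0, 0, 0], [0, 0, 0], [0, 0, 0]], "grip": [-0.42, -0.42, -0.42]}}

```text
time_s: 45.55
position: [0.6071, 0.2683, 0.2638]
tcp_rot: [[0.042, 0.013, 0.999], [-0.999, 0.003, 0.042], [-0.003, -1.0, 0.013]]
force: [0.6, -0.3, 0.8]
opening: 0.712
```

Request:
{"op": "arm_command", "data": {"translation": [[0, -0.2, -0.5], [0, -0.4, -1], [0, -0.4, -1], [0, -0.4, -1], [0, -0.4, -1]], "rotation": [[0, 0, 0], [0, 0, 0], [0, 0, 0], [0, 0, 0], [0, 0, 0]], "grip": [-0.42, -0.42, -0.42, -0.42, -0.42]}}

```text
time_s: 46.05
position: [0.5245, 0.264, 0.2884]
tcp_rot: [[0.042, 0.001, 0.999], [-0.999, 0.0, 0.042], [-0.0, -1.0, 0.001]]
force: [0.4, -0.1, -0.4]
opening: 0.709
```

```bash
python3 - <<'E'
from h import *
s=bot.read_state(); c=eyes.capture('wrist'); w=wcam(c,s); print(s['position'],s['opening'],s['qvel'])
c2=eyes.capture('scene'); cv2.imwrite('pics/f.png',cv2.resize(np.vstack([c['image'][:330],c2['image'][130:330]]),None,fx=1.1,fy=1.1))
for n,v in(('wrist',w),('scene',c2)):
 for t in('jar_green','jar_navy','salt_shaker','coaster','tea_light','lemon','pepper_mill'):
  for r in models.spot_point(n,t)[:2]:
    uv=np.array(r['point'])*[560,420]; print(n,t,round(r['conf'],2),uv,world(v,uv,0.008 if t[0]=='j' else 0)[:2])
E
```

```text
[0.5245 0.264  0.2884] 0.7085090223955731 [-0.2533  0.9928 -0.4568  0.0279  0.1359  0.0248]
wrist jar_green 0.79 [346.024 174.3  ] [0.604 0.267]
wrist jar_green 0.61 [262.024 259.896] [0.5049 0.1503]
wrist jar_navy 0.7 [345.52 246.12] [0.6118 0.1738]
wrist salt_shaker 0.74 [208.376  96.306] [0.4365 0.3509]
wrist lemon 0.82 [184.688 237.3  ] [0.4032 0.1745]
wrist lemon 0.45 [347.48 175.98] [0.6075 0.2636]
wrist pepper_mill 0.71 [328.776  30.912] [0.5717 0.426 ]
scene jar_green 0.73 [275.128 248.682] [0.4928 0.1356]
scene jar_green 0.67 [286.496 214.998] [0.6061 0.2626]
scene jar_navy 0.86 [309.624 228.69 ] [0.605  0.1695]
scene jar_navy 0.33 [205.016 222.516] [0.4314 0.34  ]
scene salt_shaker 0.57 [202.104 224.28 ] [0.4285 0.3516]
scene coaster 0.86 [204.288 224.196] [0.4328 0.349 ]
scene tea_light 0.75 [366.8   276.318] [ 0.5779 -0.0414]
scene lemon 0.67 [226.296 254.184] [0.4079 0.1873]
scene pepper_mill 0.93 [241.024 199.92 ] [0.5755 0.4317]
```

View pics/f.png

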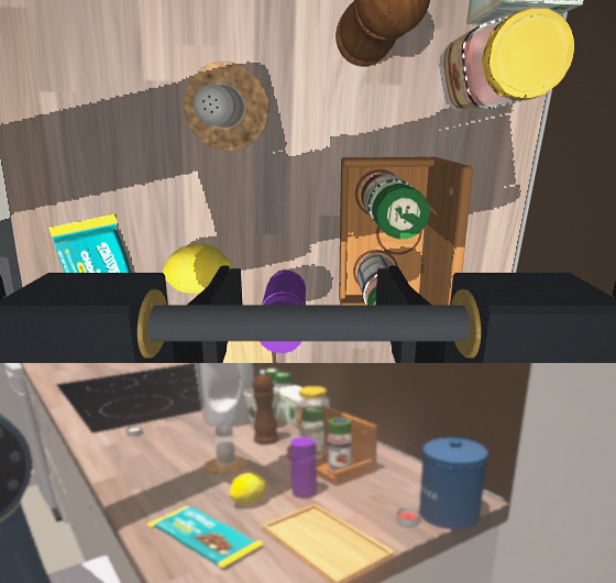

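The shaker stands upright on the coaster at (222,103). Green is in the left spot at (395,205) and navy in the right spot at (378,278), both upright, and the tray is empty. The other things have not moved, so I settle and hand in.

Request:
{"op": "arm_command", "data": {"translation": [[0, 0, 0], [0, 0, 0], [0, 0, 0]], "rotation": [[0, 0, 0], [0, 0, 0], [0, 0, 0]], "grip": [-0.42, -0.42, -0.42]}}

```text
time_s: 47.15
position: [0.5237, 0.264, 0.2886]
tcp_rot: [[0.042, 0.0, 0.999], [-0.999, -0.0, 0.042], [0.0, -1.0, 0.0]]
force: [0.0, -0.1, 0.2]
opening: 0.713
```

```bash
python3 -c "
from rig import bot
print(bot.hand_in())"
```

```text
the job is handed in; nothing more can be done
None
```

I moved both jars to the tray, set the salt shaker on the coaster, put each jar back in its own caddy spot, and handed the job in at about 47 s. The hand-in gave no verdict.

My last checks were the wrist and scene pictures, taken after everything was released:
- **Salt shaker:** it stands upright about 2 mm from the coaster's middle in the wrist view. The scene view put it about 5 mm off.
- **Green jar:** it stands upright about 1–2 mm from its start. The scene view put it about 5 mm off.
- **Navy jar:** I released it about 1–2 mm from its pick-up point. The wrist view was partly hidden by a finger and put it about 5 mm off in x, and the scene view put it about 5 mm off in y.
- **Pepper mill, lemon and tea light:** they show no visible movement. The tea light reads about 1 cm from its first fix in the scene view, and the lemon about 9 mm; I took these as detector scatter, since the arm never came near either.

All these differences are within the scatter between cameras and under the 15 mm limit for the jars and shaker. The gripper was clear of everything.

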